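# Right the reference bottle and hold the probe centred in its bored cap

## Task

The empty amber reference bottle with the bored cap has tipped over against the front rail of the white reagent warmer: stand it upright again where it belongs, in its place in the lane, let it go, and leave the two bottles beside it as they are. Then take the probe thermometer out of its stand and lower its steel stem down the middle of the hole in the bottle's cap until the red ring on the stem is level with the top of the cap; the stem must not touch the hole or the bottle at any time, or it would read the warm wall instead of the air inside. Finish while still holding the thermometer there in the gripper, upright, centred and still, with the bottle standing on its own.

Things in the scene. Friction and masses are not known exactly. Their poses are not given: they have to be found in the camera images.
- warmer: Fixed white reagent warmer, 112 mm (x) by 315 mm (y), turned up to 0.25 rad. Metal plate (the lane) from y -125 to +125 mm; 72 mm high control head at y +126 to +182 mm. A 6 mm wire rail along each side at x -42 (front) and +42 mm (back), middle 60 mm above the desk; cross wire at the -y end. Origin: on the desk under the lane's middle; x away from the robot, y left along the lane.
- lane (a point): Middle of the row of bottles, on the lane's plate, 18 mm above the desk (warmer x +10 mm, y 0; axes as the warmer's). The three bottles have their places at y -78, 0 and +78 mm from here, in any order.
- ref_bottle: Loose empty amber bottle, 0.1 to 0.16 kg, 108 mm tall: body 46 mm across up to 68 mm, neck 33 mm from 79 mm, black cap 38 mm across from 84 to 106 mm (grip the cap). Starts leaning 35 degrees towards the warmer's -x, side on the front rail, foot's front edge on the plate. Origin: centre of the underside; z along its axis to the cap. Right place: upright, origin within 50 mm of its start.
- cap_hole (a point): Centre of the hole's mouth at the top of the reference bottle's cap (108 mm from the underside; the rim of a white guide bush 27 mm across, 2 mm proud of the black cap), z out along the bottle's axis. The hole is 16 mm across and 24 mm long, then opens into the hollow bottle, whose floor is 104 mm below the mouth.
- amber_dropper: Bystander in the lane: loose amber dropper bottle with a black rubber bulb, 29 mm across, 102 mm tall. Origin: centre of the underside. To be left standing where it is.
- white_bottle: Bystander in the lane: loose white bottle with a blue cap, 35 mm across, 66 mm tall. Origin: centre of the underside. To be left standing where it is.
- stand: Thermometer stand, fixed: grey base plate 90 x 80 x 8 mm with a white upright block 50 x 44 mm whose grey top, 46 x 40 mm, is 106 mm above the desk. A pocket 20.5 x 26.5 mm, 14 mm deep, in the top holds the foot of the handle; a 15 mm hole below it takes the stem. Origin: on the desk under the middle; turned up to 0.4 rad.
- thermometer: Loose probe thermometer, 0.05 kg, upright in the stand: round steel stem 5 mm thick, 80 mm long, pointing down; above it a flat-sided white handle 16 mm (x) by 22 mm (y), from 80 to 175 mm above the tip, display on its -x face. Origin: the stem's tip; z up along stem and handle. It must rise about 95 mm to clear the stand.
- stem_tip (a point): The lower end of the thermometer's stem (same point as the thermometer's origin).
- immersion_ring (a point): Middle of the red ring (6 mm across, 3 mm wide) on the stem, 55 mm above the tip.
- handle_grip (a point): Good place to grip the thermometer: on the handle's axis, 135 mm above the tip (55 mm above the handle's foot, 40 mm below its top); axes as the thermometer's.
There are look-alikes about, which are no part of the job. What is shaped like the thermometer but purple or yellow is not meant.

How it is judged:
By the outcome, as a careful person would: the job done as asked, in the order asked, and still so for the second after the job is handed in, while the arm keeps its last pose, push and grip.
It also fails if it takes over 61 s, if anything falls off the work surface, if the arm or the gripper's body presses on something with over 40 N, if the wrist force passes 120 N, or if a joint passes its speed limit or range.

## Robot

A 6-joint arm with a two-finger parallel gripper is mounted at the origin on a cart in front of the work surface, level with it; the furniture and walls round the work are solid. World frame = base frame: x ahead of the robot, y to its left, z up, the work surface at z = 0. Lengths are in m, angles in degrees, forces in N, time in s.
With the tool pointing down it reaches from about 0.35 to 0.875 m from the base axis. Payload 4.2 kg.
Tool frame: the origin (TCP) lies at the very end of the fingers, on their centre line; the grasp point (between the pads) lies 19 mm behind it; z points along the fingers, y is the direction in which the jaws open and shut (so a half turn about z gives the same grasp; the last joint's range is limited). The gripper opens to 87 mm and grips with 3 to 60 N. Pads are 19 mm wide; open, the fingers measure 117 mm over their backs; the gripper's body (75 mm by 190 mm) begins 51 mm behind the grasp point.
Start: joints at [-62.475, 22.042, 0.453, 0, -68.411, -14.817], TCP at [0.138, -0.61, 0.223] pointing down, gripper open.
Joint ranges: [-179.83, 179.83], [-69.29, 118.12], [-61.27, 80.66], [-181.25, 117.63], [-171.15, -9.14], [-177.46, 177.46]. Speed limits (degrees/s): [159.86, 159.86, 180, 180, 180, 180].

## Interface

Orientations are given as a 3x3 rotation matrix whose columns are the frame's x, y, z axes.
In Python, from station import r, imaging gives the robot as it stands. The module is installed in compiled form; this text tells all that it offers.
- The arm moves only by the tool move_arm, never from a script. Its argument "motion" is one flat list of numbers, 7 for each row, row after row: the shift along the tool's x, y, z in units of 40 mm (1.0 is 40 mm), then the turn, a rotation vector about the tool's x, y, z in units of 5 degrees (1.0 is 5 degrees), then the gripper's target within -1 to 1 (shut at 1, half-way at 0, fully open at -1). In form: [dx, dy, dz, wx, wy, wz, gripper, dx, dy, dz, wx, wy, wz, gripper, ...]. A call has 1 to 20 rows; each row is the pose to reach, as a shift and turn from the pose measured when the call began, along the tool's axes at that moment; what a row does not reach only later rows make up. A row lasts 1/12 s, in which the tool goes at most 41.7 mm and 7.16 degrees, less where a joint would pass 70% of its speed; a pose out of reach is approached as far as the arm can. A call with a gripper value outside its range is refused whole. The fingers move at their own pace and stop on an object; the grip force is fixed at half the most. Time passes only in rows, so rows that repeat a pose let the fingers close. It gives the time, the measured TCP pose, the force and the opening at its end, in the units of the state.
- r.sense(): the state, without advancing time (a new reading comes with each control period).
- imaging.capture(name): name is "scene" or "top" or "wrist"; returns the picture (480x640x3 uint8, blue, green, red); there is no depth.
- imaging.camera_params(name): a dict with "intrinsics" (3x3 intrinsics, pixels), "k1" (the pictures are not rectified: a ray, as slopes to the right and down, at radius r is drawn at 1 + k1 r^2 times it, then the intrinsics apply), "world_from_camera" (4x4, takes a point from camera to world coordinates). Camera axes: x right, y down, z forward; pixel columns grow to the right and rows downward; lengths in m; the calibration is good to about 2 mm. A picture is of the moment at which its call begins: read the wrist's pose just before it. camera_params takes no time and is no camera call; for the wrist camera it gives the pose at the moment of the call.
- r.finish_job(): hands the job in, once; it reports no verdict.
The state is a dict: "time_s": time; "joints": joint angles; "joint_velocities": joint speeds; "effort": joint torques, N m; "tcp_pos": TCP position; "ee_rot": TCP orientation; "wrist_force": force on the tool from outside, world axes, zero at the start; "moment": the same for the moment, N m; "gripper_width": opening from 0.0 (shut) to 1.0 (fully open).
Only numpy, scipy, OpenCV 4.12 (cv2) and the standard library are available. Lean on these libraries where they do the work, as an engineer would, in place of code of your own. Each camera call takes 0.05 s, during which the arm holds its last target.

## Working session

There is one attempt and no reset: what is moved stays moved. The work goes in short steps, Python scripts to look and compute and a tool call to move; the robot and the scene stay as the last step left them, time stands still between calls to the robot, and variables do not carry over. Pictures are saved under pics/ and viewed, and the job is handed in when it is done.

Besides the shell and the picture viewer there is one more tool, called after "Emit:" in YAML: its name, and indented under it one key for each argument. move_arm: Moves the arm, as the interface text tells. Its arguments: {"type":"object","properties":{"motion":{"type":"array","items":{"type":"number"}}},"required":["motion"]}

```bash
mkdir -p pics; ls; python3 - <<'E'
from station import r, imaging
import cv2
s=r.sense();print(s)
for n in("scene","top","wrist"):
    p=imaging.camera_params(n);print(n,p)
    cv2.imwrite(f"pics/{n}0.png",imaging.capture(n))
E
```

```text
pics
{'time_s': 0.0, 'joints': array([-6.24767432e+01,  2.20905728e+01,  3.81328384e-01, -3.00650821e-02,
       -6.84107075e+01, -1.48176029e+01]), 'joint_velocities': array([-0.05225886, -0.04530818,  0.02293809, -0.02144108,  0.12774647,
        0.07725991]), 'effort': array([ 1.43294223e-03, -3.90668535e+01,  1.87407517e+01,  4.21995789e+00,
        1.10582571e-02, -1.61040357e-04]), 'tcp_pos': array([ 0.13737166, -0.6091097 ,  0.22146938]), 'ee_rot': array([[-9.75555388e-01, -2.19753043e-01, -5.34726706e-04],
       [-2.19753684e-01,  9.75553168e-01,  2.08204328e-03],
       [ 6.41189859e-05,  2.14865671e-03, -9.99997690e-01]]), 'wrist_force': array([ 0.71227425, -0.60334359, -0.09077892]), 'moment': array([-0.06788277, -0.02610043,  0.03993903]), 'gripper_width': 1.0015241428280786}
scene {'intrinsics': array([[460.65148225,   0.        , 317.48781029],
       [  0.        , 460.65148225, 239.7685606 ],
       [  0.        ,   0.        ,   1.        ]]), 'k1': -0.014426239559346379, 'world_from_camera': array([[-0.56818277, -0.60756868,  0.55500328,  0.02607644],
       [-0.82
[... 508 characters left out ...]
96391794e-02,  2.63276045e-03,
        -1.63765301e-01],
       [-5.75245130e-04, -1.04044012e-01, -9.94572528e-01,
         9.66087183e-01],
       [ 0.00000000e+00,  0.00000000e+00,  0.00000000e+00,
         1.00000000e+00]])}
wrist {'intrinsics': array([[339.85027192,   0.        , 324.02875013],
       [  0.        , 339.85027192, 229.57552506],
       [  0.        ,   0.        ,   1.        ]]), 'k1': -0.017027879422725132, 'world_from_camera': array([[-0.22038367,  0.92957149,  0.2955129 ,  0.05551689],
       [ 0.97541031,  0.20927937,  0.06911496, -0.62780254],
       [ 0.00240255,  0.30347814, -0.95283537,  0.38347581],
       [ 0.        ,  0.        ,  0.        ,  1.        ]])}
```

View pics/scene0.png

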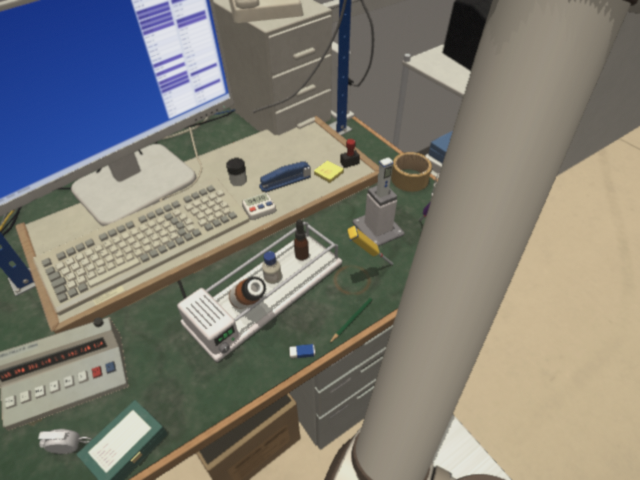

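View pics/top0.png

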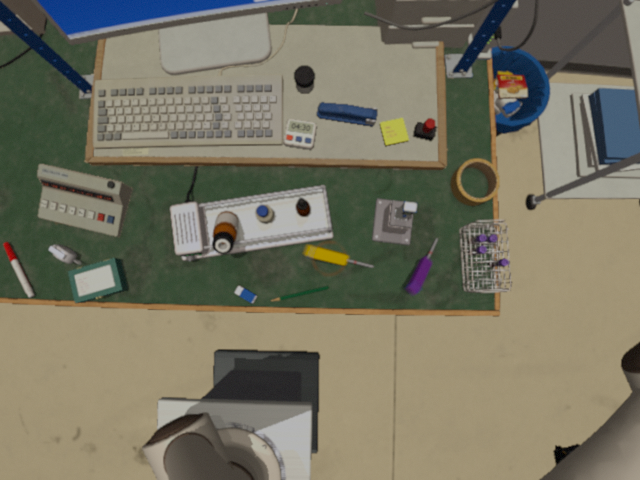

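View pics/wrist0.png

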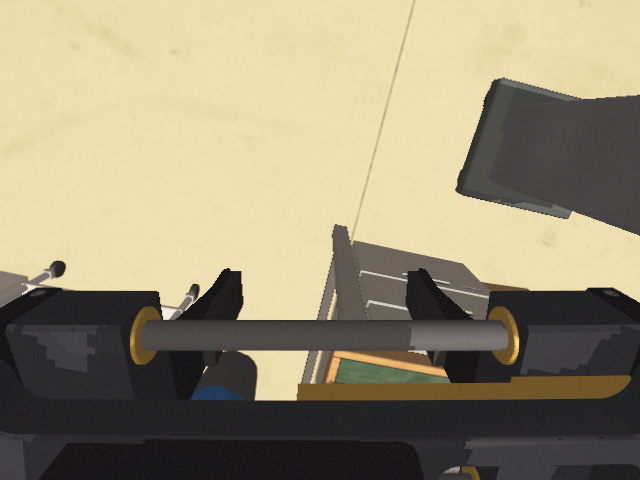

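```bash
cat > h.py <<'E'
import numpy as np,cv2
from station import r, imaging
def proj(P,cam):
    P=np.atleast_2d(P);T=np.linalg.inv(cam["world_from_camera"]);q=P@T[:3,:3].T+T[:3,3]
    s=q[:,:2]/q[:,2:];f=1+cam["k1"]*(s**2).sum(1,keepdims=True);s=s*f
    K=cam["intrinsics"];return np.c_[s[:,0]*K[0,0]+K[0,2],s[:,1]*K[1,1]+K[1,2]]
def ray(uv,cam):
    K=cam["intrinsics"];d=np.array([(uv[0]-K[0,2])/K[0,0],(uv[1]-K[1,2])/K[1,1]]);s=d.copy()
    for _ in range(20): s=d/(1+cam["k1"]*(s@s))
    M=cam["world_from_camera"];return M[:3,3],M[:3,:3]@np.array([s[0],s[1],1.])
def atz(uv,cam,z):
    o,d=ray(uv,cam);return o+d*(z-o[2])/d[2]
def tri(obs):
    A=np.zeros((3,3));b=np.zeros(3);R=[]
    for uv,c in obs:
        o,d=ray(uv,c);d=d/np.linalg.norm(d);m=np.eye(3)-np.outer(d,d);A+=m;b+=m@o;R.append((o,m))
    x=np.linalg.solve(A,b);return x,[1e3*np.linalg.norm(m@(x-o)) for o,m in R]
def crop(im,u0,v0,u1,v1,k,name):
    cv2.imwrite("pics/"+name,cv2.resize(im[v0:v1,u0:u1],None,fx=k,fy=k,interpolation=cv2.INTER_CUBIC))
E
python3 - <<'E'
from h import *
a=cv2.imread("pics/top0.png");crop(a,160,180,350,270,4,"t1.png");crop(a,350,180,450,255,8,"t2.png")
a=cv2.imread("pics/scene0.png");crop(a,170,210,350,360,4,"s1.png");crop(a,340,150,420,250,6,"s2.png")
E
```

```text
(no output)
```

View pics/t1.png

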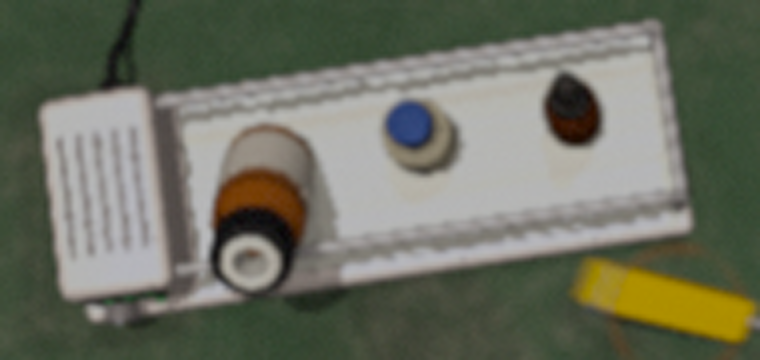

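View pics/s1.png

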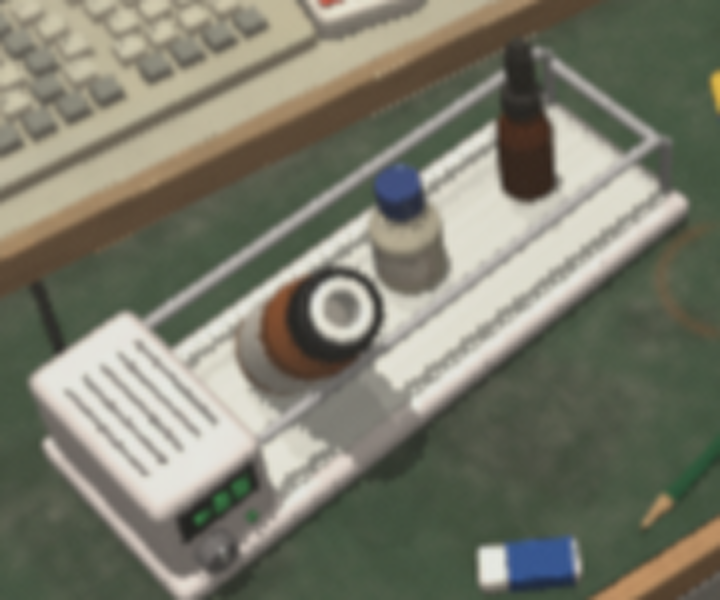

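View pics/t2.png

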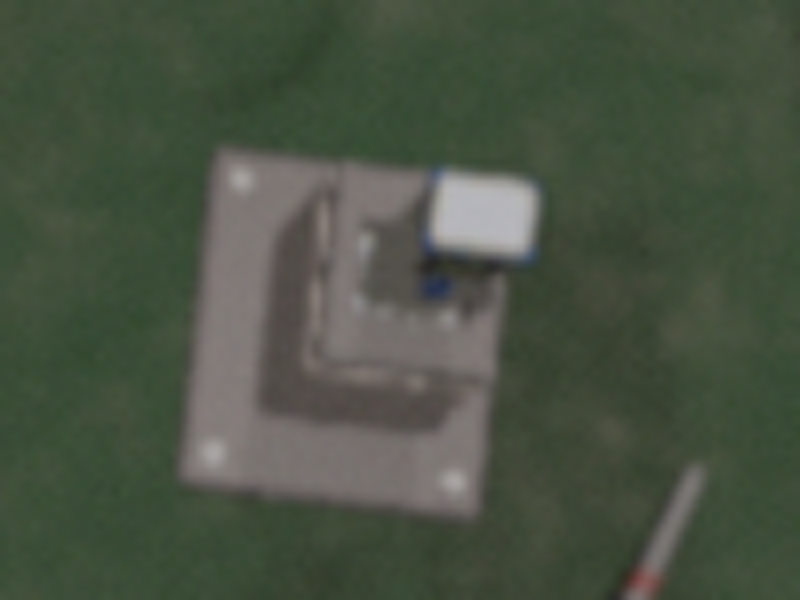

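View pics/s2.png

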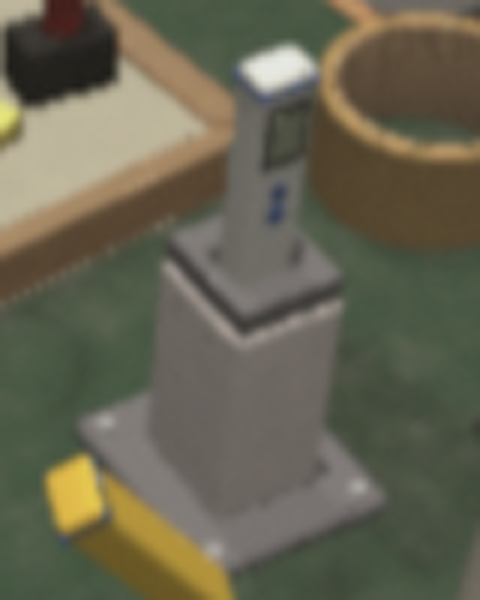

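```bash
python3 - <<'E'
from h import *
from scipy.optimize import least_squares
t=imaging.camera_params("top");s=imaging.camera_params("scene")
hole=tri([((221.75,245.5),t),((255.75,287),s)]);print("hole",hole)
print("therm top",tri([((410.6,206.6),t),((386.3,161.7),s)]),atz((410.6,206.6),t,.187),atz((386.3,161.7),s,.187))
y=-.125
obs=[]
for uv,p in {(170.5,205):(.056,.182,.072),(197,202):(.056,.126,.072),(202.5,252.5):(-.056,.126,.072),(175.5,254.5):(-.056,.182,.072),(323.75,187):(.042,y,.06),(330,231.25):(-.042,y,.06)}.items(): obs.append((t,uv,p))
for uv,p in {(178.75,305):(.056,.182,.072),(201.25,288.75):(.056,.126,.072),(235.5,322.5):(-.056,.126,.072),(208.75,338.75):(-.056,.182,.072),(305.5,223.75):(.042,y,.06),(335,243.75):(-.042,y,.06)}.items(): pass; 
S={(178.75,305):(.056,.182,.072),(201.25,288.75):(.056,.126,.072),(305.5,223.75):(.042,y,.06),(335,243.75):(-.042,y,.06)}
for uv,p in S.items(): obs.append((s,uv,p))
def pos(q,p):
    c,sn=np.cos(q[2]),np.sin(q[2]);return np.array([q[0]+c*p[0]-sn*p[1],q[1]+sn*p[0]+c*p[1],p[2]])
f=lambda q:np.concatenate([proj(pos(q,p),c)[0]-uv for c,uv,p in obs])
R=least_squares(f,[.45,0,0],loss="soft_l1");print("warmer",R.x);print(f(R.x).reshape(-1,2).round(1))
for b in((194,246),): pass
for yy in(-.078,0,.078):
    P=pos(R.x,(.010,yy,.018));print(yy,P,proj(P,t))
H=hole[0]-[R.x[0],R.x[1],0];c,sn=np.cos(R.x[2]),np.sin(R.x[2]);print("hole in warmer",c*H[0]+sn*H[1],-sn*H[0]+c*H[1],H[2])
E
```

```text
hole (array([0.46109572, 0.00851357, 0.11702283]), [np.float64(2.4871101399152975), np.float64(2.487110139915318)])
therm top (array([ 0.52904013, -0.32354685,  0.18130635]), [np.float64(1.5851248610908775), np.float64(1.585124861090933)]) [ 0.52911197 -0.32124603  0.187     ] [ 0.52280391 -0.31958426  0.187     ]
warmer [ 0.52007471 -0.05938744  0.17947116]
[[-2.4  0.7]
 [-1.1 -1. ]
 [ 0.9  5. ]
 [-0.3  7.6]
 [-0.   1.8]
 [ 0.6 -0.7]
 [-5.9 -1.5]
 [-1.7 -3.9]
 [ 0.8 -2.1]
 [ 1.2 -0.6]]
-0.078 [ 0.54383781 -0.13434953  0.018     ] [[303.27661546 211.82338838]]
0 [ 0.52991409 -0.05760234  0.018     ] [[265.72527718 217.83430325]]
0.078 [0.51599037 0.01914484 0.018     ] [[228.29648465 223.87086752]]
hole in warmer -0.045910717497903736 0.07733868909105207 0.11702282584464543
```

```bash
cat >> h.py <<'E'
from scipy.spatial.transform import Rotation as Ro
def tool(yaw,tilt=0):
    """tool y = world y turned by yaw; tool z down, tilted forward by tilt deg about tool y"""
    c,s=np.cos(yaw),np.sin(yaw)
    R=np.array([[-c,-s,0],[-s,c,0],[0,0,-1.]])
    return R@Ro.from_euler('y',-tilt,degrees=True).as_matrix()
def go(pos,R,st=None):
    st=st or r.sense();R0=st["ee_rot"];d=R0.T@(np.array(pos)-st["tcp_pos"])/.04
    w=Ro.from_matrix(R0.T@R).as_rotvec(degrees=True)/5
    print("go",d.round(3),w.round(3),"rows>=",round(max(np.linalg.norm(d)*40/41.7,np.linalg.norm(w)*5/7.16),1))
def state():
    s=r.sense();print("t",round(s["time_s"],2),"tcp",s["tcp_pos"].round(4),"z",s["ee_rot"][:,2].round(4),"y",s["ee_rot"][:,1].round(4),"F",s["wrist_force"].round(1),"M",s["moment"].round(2),"w",round(s["gripper_width"],3),"j",s["joints"].round(0));return s
E
python3 - <<'E'
from h import *
s=state();print(tool(.2,35)[:,2]); go([.137,-.609,.3],tool(.2)); go([.53,-.31,.31],tool(.2))
E
```

```text
t 0.15 tcp [ 0.1374 -0.6092  0.2217] z [-5.0e-04  1.6e-03 -1.0e+00] y [-0.2199  0.9755  0.0017] F [ 0.1 -1.4 -0.2] M [ 0.09 -0.06 -0.04] w 0.999 j [-62.  22.   0.  -0. -68. -15.]
[ 0.5621431   0.11395205 -0.81915204]
go [ 0.009  0.011 -1.957] [ 0.019 -0.001  0.248] rows>= 1.9
go [-11.219   5.144  -2.2  ] [ 0.019 -0.001  0.248] rows>= 12.0
```

Emit:
move_arm:
  motion: [0,0,-2.2,0,0,0,-1,0,0,-2.2,0,0,0,-1,-11.2,5.15,-2.2,0,0,0.2,-1,-11.2,5.15,-2.2,0,0,0.2,-1,-11.2,5.15,-2.2,0,0,0.2,-1,-11.2,5.15,-2.2,0,0,0.2,-1,-11.2,5.15,-2.2,0,0,0.2,-1,-11.2,5.15,-2.2,0,0,0.2,-1,-11.2,5.15,-2.2,0,0,0.2,-1,-11.2,5.15,-2.2,0,0,0.2,-1,-11.2,5.15,-2.2,0,0,0.2,-1,-11.2,5.15,-2.2,0,0,0.2,-1,-11.2,5.15,-2.2,0,0,0.2,-1,-11.2,5.15,-2.2,0,0,0.2,-1,-11.2,5.15,-2.2,0,0,0.2,-1,-11.2,5.15,-2.2,0,0,0.2,-1,-11.2,5.15,-2.2,0,0,0.2,-1,-11.2,5.15,-2.2,0,0,0.2,-1]

```text
time_s: 1.65
tcp_pos: [0.5284, -0.3105, 0.31]
ee_rot: [[-0.979, -0.202, -0.001], [-0.202, 0.979, 0.002], [0.001, 0.002, -1.0]]
wrist_force: [-0.1, -0.6, 0.6]
gripper_width: 1.001
```

```bash
python3 - <<'E'
from h import *
s=state();c=imaging.camera_params("wrist");np.save("w1.npy",c,allow_pickle=True)
cv2.imwrite("pics/w1.png",imaging.capture("wrist"))
print(proj([[.527,-.321,.187]],c))
go([.445,.015,.28],tool(.18))
E
```

```text
t 1.65 tcp [ 0.5284 -0.3105  0.31  ] z [-9.0e-04  1.6e-03 -1.0e+00] y [-0.2017  0.9794  0.0017] F [-0.1 -0.6  0.6] M [0.05 0.   0.01] w 1.001 j [-15.  18.   7.  -0. -79. -63.]
[[311.98071149 218.43991137]]
go [0.399 8.394 0.768] [ 0.019 -0.003  0.259] rows>= 8.1
```

View pics/w1.png

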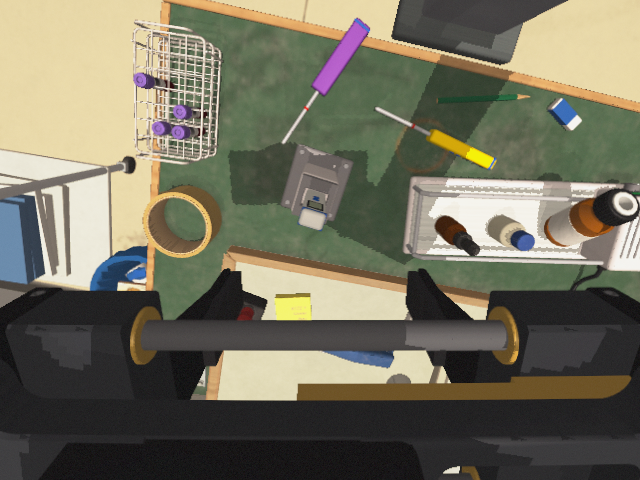

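Emit:
move_arm:
  motion: [0.4,8.4,0.77,0,0,0.26,-1,0.4,8.4,0.77,0,0,0.26,-1,0.4,8.4,0.77,0,0,0.26,-1,0.4,8.4,0.77,0,0,0.26,-1,0.4,8.4,0.77,0,0,0.26,-1,0.4,8.4,0.77,0,0,0.26,-1,0.4,8.4,0.77,0,0,0.26,-1,0.4,8.4,0.77,0,0,0.26,-1,0.4,8.4,0.77,0,0,0.26,-1,0.4,8.4,0.77,0,0,0.26,-1,0.4,8.4,0.77,0,0,0.26,-1,0.4,8.4,0.77,0,0,0.26,-1,0.4,8.4,0.77,0,0,0.26,-1]

```text
time_s: 2.78
tcp_pos: [0.4452, 0.0138, 0.28]
ee_rot: [[-0.984, -0.176, -0.0], [-0.176, 0.984, 0.001], [0.0, 0.001, -1.0]]
wrist_force: [-0.4, 0.5, 0.1]
gripper_width: 1.003
```

```bash
python3 - <<'E'
from h import *
s=state();c=imaging.camera_params("wrist");np.save("w2.npy",c,allow_pickle=True)
cv2.imwrite("pics/w2.png",imaging.capture("wrist"))
a=cv2.imread("pics/w1.png");crop(a,270,130,370,240,5,"w1a.png");crop(a,400,160,640,280,3.3,"w1b.png")
E
```

```text
t 2.78 tcp [0.4452 0.0138 0.28  ] z [-3.0e-04  1.5e-03 -1.0e+00] y [-0.1762  0.9844  0.0015] F [-0.4  0.5  0.1] M [ 0.   -0.05  0.01] w 1.003 j [  23.    2.  -17.   -0.  -71. -103.]
```

View pics/w2.png

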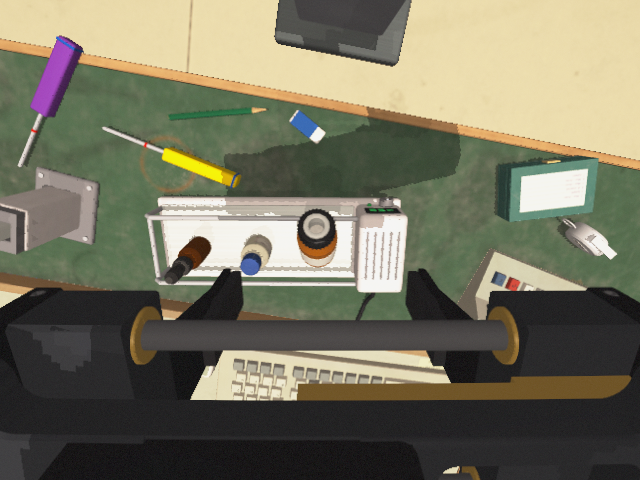

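View pics/w1a.png

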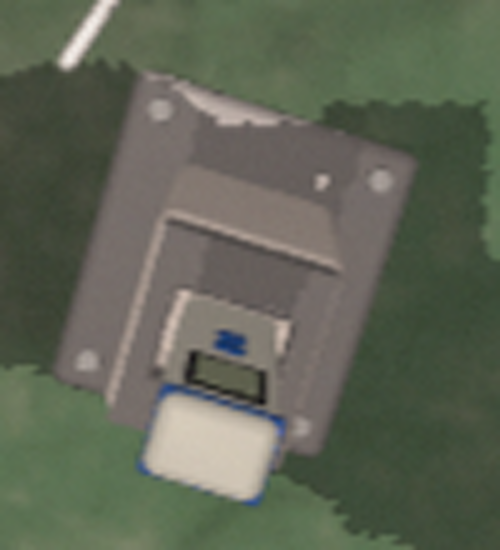

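View pics/w1b.png

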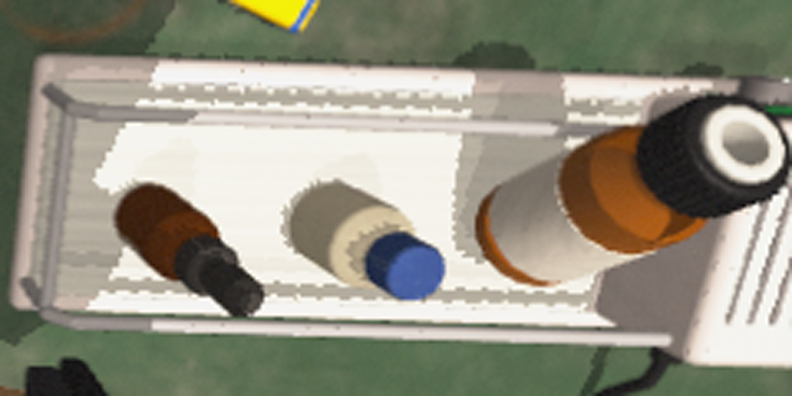

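```bash
python3 - <<'E'
from h import *
a=cv2.imread("pics/w2.png");crop(a,140,185,420,300,2.85,"w2a.png");crop(a,285,195,350,275,7,"w2b.png")
E
```

```text
(no output)
```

View pics/w2a.png

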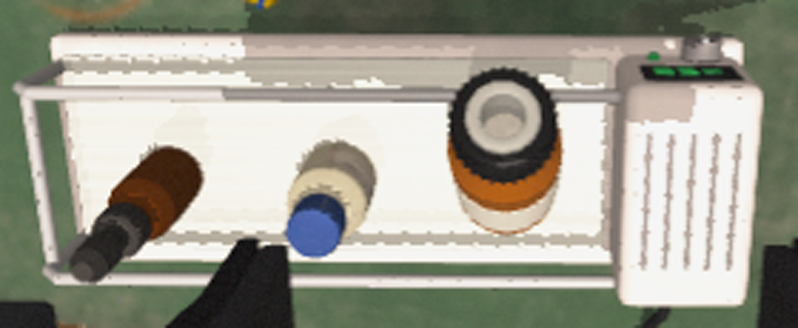

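View pics/w2b.png

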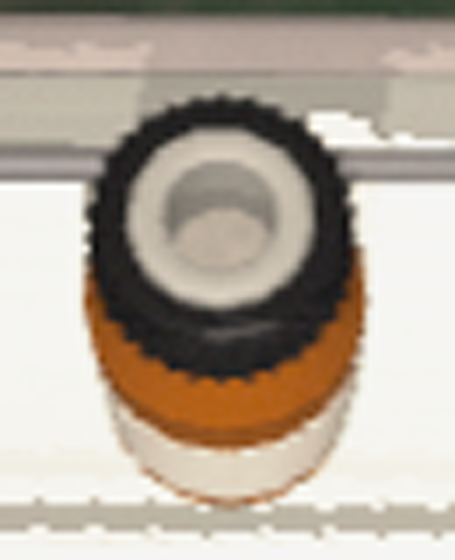

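```bash
cat > fit.py <<'E'
from h import *
from scipy.optimize import least_squares
t=imaging.camera_params("top");s=imaging.camera_params("scene")
w1=np.load("w1.npy",allow_pickle=True).item();w2=np.load("w2.npy",allow_pickle=True).item()
def pos(q,p):
    c,sn=np.cos(q[2]),np.sin(q[2]);return np.array([q[0]+c*p[0]-sn*p[1],q[1]+sn*p[0]+c*p[1],p[2]])
y=-.125
obs=[(w2,(146.3,215.9),(-.042,y,.06)),(w2,(355.8,219.4),(-.042,.126,.06)),(w2,(156.8,281.5),(.042,y,.06)),(w2,(354,284),(.042,.126,.06)),
(w1,(422.7,194.2),(-.042,y,.06)),(w1,(418.2,256.4),(.042,y,.06)),(s,(305.5,223.75),(.042,y,.06)),(s,(335,243.75),(-.042,y,.06)),
(t,(323.75,187),(.042,y,.06)),(t,(330,231.25),(-.042,y,.06))]
f=lambda q:np.concatenate([proj(pos(q,p),c)[0]-uv for c,uv,p in obs])
R=least_squares(f,[.45,0,0],loss="soft_l1");q=R.x;print("warmer",q);print(f(q).reshape(-1,2).round(1).tolist())
for yy in(-.078,0,.078):print(yy,pos(q,(.010,yy,.018)).round(4))
ob=[((221.75,245.5),t),((255.75,287),s),((625.8,203.3),w1),((316.4,225.7),w2)]
for n,o in(("all",ob),("w",ob[2:]),("w2 at z",None)):
    if o: H,e=tri(o);print(n,H.round(4),np.round(e,1))
    else: H=atz((316.4,225.7),w2,.1197);print(n,H)
    D=H-[q[0],q[1],0];c,sn=np.cos(q[2]),np.sin(q[2]);print("  in warmer",(c*D[0]+sn*D[1]).round(4),(-sn*D[0]+c*D[1]).round(4))
th=[((410.6,206.6),t),((386.3,161.7),s),((270+210/5,130+443/5),w1)]
print("therm",tri(th),tri(th[::2]),[atz(a,b,.187).round(4) for a,b in th])
# handle top edges yaw from w1: corners
C=[(165,385),(285,420),(258,503),(140,470)]
P=[atz((270+a/5,130+b/5),w1,.187) for a,b in C];P=np.array(P);print(P.round(4),P.mean(0));e=P[1]-P[0]+P[2]-P[3];print(np.linalg.norm(e)/2,np.degrees(np.arctan2(-e[0],e[1])))
e=P[3]-P[0]+P[2]-P[1];print(np.linalg.norm(e)/2,np.degrees(np.arctan2(e[1],e[0])))
B=np.array([atz((270+a/5,130+b/5),w1,.008) for a,b in [(143,75),(415,158),(325,452),(57,378)]]);print("base",B.round(4),B.mean(0));e=B[1]-B[0]+B[2]-B[3];print(np.linalg.norm(e)/2,np.degrees(np.arctan2(-e[0],e[1])));e=B[3]-B[0]+B[2]-B[1];print(np.linalg.norm(e)/2,np.degrees(np.arctan2(e[1],e[0])))
E
python3 fit.py
```

```text
warmer [ 0.52422277 -0.05798905  0.1638257 ]
[[-1.6, 0.5], [3.6, -0.3], [-2.2, 0.0], [2.3, 0.1], [2.0, -1.0], [-1.8, 0.0], [0.0, -2.7], [-0.2, -0.8], [-0.2, 0.7], [-0.2, -1.8]]
-0.078 [ 0.5468 -0.1333  0.018 ]
0 [ 0.5341 -0.0564  0.018 ]
0.078 [0.5214 0.0206 0.018 ]
all [0.4609 0.009  0.1184] [2.  3.1 0.6 0.6]
  in warmer -0.0516 0.0764
w [0.4611 0.0095 0.1187] [0. 0.]
  in warmer -0.0513 0.0769
w2 at z [0.46081711 0.00946708 0.1197    ]
  in warmer -0.0516 0.0769
therm (array([ 0.52818844, -0.3220601 ,  0.18313799]), [np.float64(1.592372089165681), np.float64(2.074471981980842), np.float64(1.1948368750900589)]) (array([ 0.5286597 , -0.32127753,  0.18474257]), [np.float64(0.9278034760278635), np.float64(0.927803476027862)]) [array([ 0.5291, -0.3212,  0.187 ]), array([ 0.5228, -0.3196,  0.187 ]), array([ 0.5271, -0.321 ,  0.187 ])]
[[ 0.5185 -0.3305  0.187 ]
 [ 0.5204 -0.309   0.187 ]
 [ 0.5362 -0.3106  0.187 ]
 [ 0.5344 -0.332   0.187 ]] [ 0.52739895 -0.32053455  0.187     ]
0.021569311356533536 -4.942569521126377
0.015909651394134073 -5.469164828545958
base [[ 0.4819 -0.3537  0.008 ]
 [ 0.4885 -0.278   0.008 ]
 [ 0.574  -0.2843  0.008 ]
 [ 0.568  -0.3624  0.008 ]] [ 0.52808669 -0.31958396  0.008     ]
0.07719798956611443 -4.6689343245648285
0.08617789558587985 -4.9907050891512394
```

```bash
python3 - <<'E'
from h import *
H=np.array([.461,.0095,.1188]);R=tool(.164,35);ax=-R[:,2]
go(H+.07*ax,R); go(H-.030*ax,R); print(H-.03*ax,(H-.03*ax)-.078*ax)
E
```

```text
go [ 0.633 -0.167  2.594] [ 0.063 -7.004  0.141] rows>= 4.9
go [-0.802 -0.189  4.642] [ 0.063 -7.004  0.141] rows>= 4.9
[0.47797641 0.01230936 0.09422544] [0.52211507 0.01961371 0.03033158]
```

Emit:
move_arm:
  motion: [0.16,-0.04,0.6,0,-1.75,0.03,-1,0.32,-0.08,1.2,0.03,-3.5,0.07,-1,0.48,-0.12,1.9,0.05,-5.2,0.1,-1,0.63,-0.17,2.6,0.06,-7,0.14,-1,0.63,-0.17,2.6,0.06,-7,0.14,-1,0.63,-0.17,2.6,0.06,-7,0.14,-1,0.63,-0.17,2.6,0.06,-7,0.14,-1,0.63,-0.17,2.6,0.06,-7,0.14,-1,0.63,-0.17,2.6,0.06,-7,0.14,-1]

```text
time_s: 3.58
tcp_pos: [0.4263, -0.0072, 0.198]
ee_rot: [[-0.823, -0.171, 0.541], [-0.134, 0.985, 0.107], [-0.551, 0.016, -0.834]]
wrist_force: [0.1, 0.3, -0.0]
gripper_width: 1.0
```

```bash
python3 - <<'E'
from h import *
s=state();c=imaging.camera_params("wrist");np.save("w3.npy",c,allow_pickle=True)
cv2.imwrite("pics/w3.png",imaging.capture("wrist"))
H=np.array([.461,.0095,.1188]);R=tool(.164,35);ax=-R[:,2]
print(proj([H,H+.019*R[:,1],H-.019*R[:,1]],c)); go(H-.030*ax,R,s)
E
```

```text
t 3.58 tcp [ 0.4263 -0.0072  0.198 ] z [ 0.5411  0.1074 -0.8341] y [-0.171   0.9851  0.0159] F [ 0.1  0.3 -0. ] M [-0.21  1.13 -0.02] w 1.0 j [  21.  -12.  -61.   35.   -9. -135.]
[[335.76279135 219.56505751]
 [360.67068191 219.39248265]
 [310.78660252 219.73993025]]
go [0.301 0.218 2.916] [ 0.202 -0.306 -0.028] rows>= 2.8
```

View pics/w3.png

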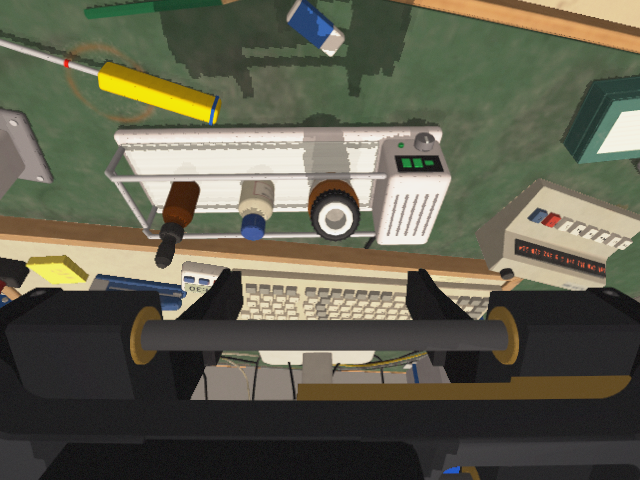

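```bash
python3 - <<'E'
from h import *
s=state();print(s["joints"])
H=np.array([.461,.0095,.1188]);R=tool(.164,25);ax=-tool(.164,35)[:,2];P=H-.011*ax;z=R[:,2]
for b in(.08,.05,0): print(P+z*(.019-b));go(P+z*(.019-b),R,s)
E
```

```text
t 3.63 tcp [ 0.4265 -0.0067  0.1978] z [ 0.5405  0.1078 -0.8344] y [-0.1719  0.985   0.0159] F [-0.6  0.5 -0.1] M [-0.2   1.08  0.01] w 1.0 j [  21.  -12.  -61.   35.   -9. -135.]
[  20.93975363  -11.77605198  -61.18077472   35.35980211   -9.19946759
 -134.74601439]
[0.44179088 0.00632115 0.1650741 ]
go [0.091 0.242 0.925] [ 2.080e-01  1.686e+00 -1.000e-03] rows>= 1.2
[0.45429931 0.00839113 0.13788487]
go [0.201 0.228 1.666] [ 2.080e-01  1.686e+00 -1.000e-03] rows>= 1.6
[0.47514669 0.01184108 0.09256948]
go [0.385 0.206 2.903] [ 2.080e-01  1.686e+00 -1.000e-03] rows>= 2.8
```

Emit:
move_arm:
  motion: [0.05,0.24,0.3,0.2,0.8,0,-1,0.1,0.24,0.6,0.2,1.7,0,-1,0.1,0.24,0.92,0.2,1.7,0,-1,0.1,0.24,0.92,0.2,1.7,0,-1,0.1,0.24,0.92,0.2,1.7,0,-1,0.1,0.24,0.92,0.2,1.7,0,-1]

```text
time_s: 4.13
tcp_pos: [0.4408, 0.0059, 0.1644]
ee_rot: [[-0.895, -0.164, 0.414], [-0.149, 0.986, 0.068], [-0.42, -0.0, -0.908]]
wrist_force: [-0.5, -0.5, 0.8]
gripper_width: 1.0
```

```bash
python3 - <<'E'
from h import *
s=state();c=imaging.camera_params("wrist")
im=imaging.capture("wrist");cv2.imwrite("pics/w4.png",im)
H=np.array([.461,.0095,.1188]);R=tool(.164,25);ax=-tool(.164,35)[:,2];P=H-.011*ax;z=R[:,2]
print(proj([H,H+.019*R[:,1],H-.019*R[:,1]],c))
go(P+z*(.019),R,s)
E
```

```text
t 4.13 tcp [0.4408 0.0059 0.1644] z [ 0.4142  0.0685 -0.9076] y [-1.638e-01  9.865e-01 -3.000e-04] F [-0.5 -0.5  0.8] M [-0.17  0.85 -0.02] w 1.0 j [  25.   -4.  -54.   22.  -18. -126.]
[[324.05250368 252.40236958]
 [352.44467058 252.41880271]
 [295.65636851 252.38050474]]
go [-0.037  0.008  1.995] [-0.001 -0.035  0.007] rows>= 1.9
```

View pics/w4.png

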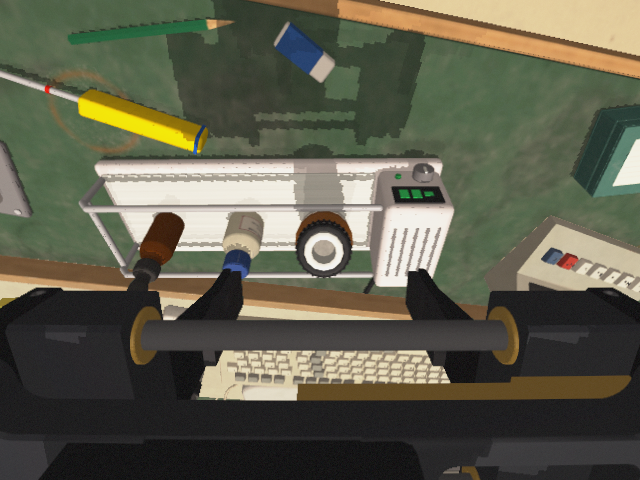

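Emit:
move_arm:
  motion: [-0.02,0,0.5,0,0,0,-1,-0.03,0,1,0,0,0,-1,-0.04,0,1.5,0,0,0,-1,-0.04,0,2,0,0,0,-1,-0.04,0,2,0,0,0,-1,-0.04,0,2,0,0,0,-1,-0.04,0,2,0,0,0,-1]

```text
time_s: 4.77
tcp_pos: [0.4789, 0.005, 0.1127]
ee_rot: [[-0.906, -0.172, 0.386], [-0.151, 0.985, 0.084], [-0.395, 0.018, -0.919]]
wrist_force: [0.3, 0.5, -0.5]
gripper_width: 0.996
```

```bash
python3 - <<'E'
from h import *
s=state()
im=imaging.capture("wrist");crop(im,180,180,480,400,2.6,"w5.png")
im=imaging.capture("scene");crop(im,170,210,350,360,4,"s5.png")
E
```

```text
t 4.77 tcp [0.4789 0.005  0.1127] z [ 0.386   0.0845 -0.9186] y [-0.172   0.9849  0.0183] F [ 0.3  0.5 -0.5] M [-0.16  0.82  0.05] w 0.996 j [  21.    6.  -53.   22.   -9. -122.]
```

View pics/w5.png

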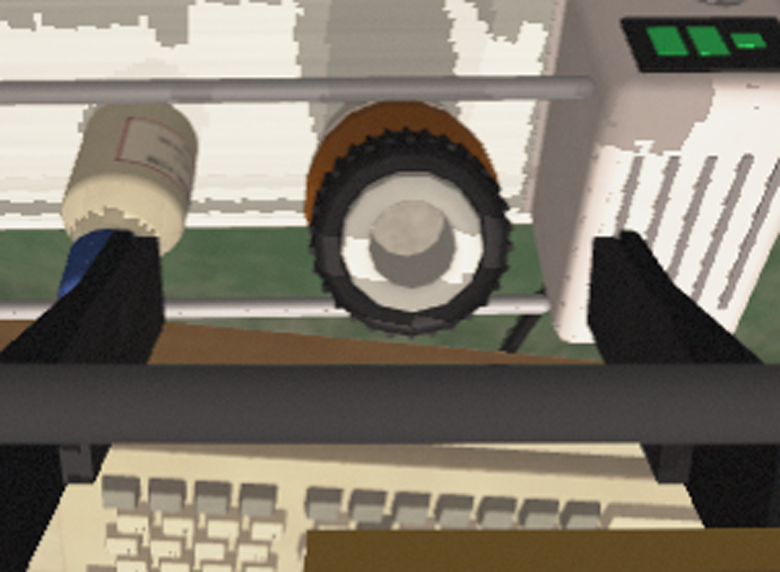

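View pics/s5.png

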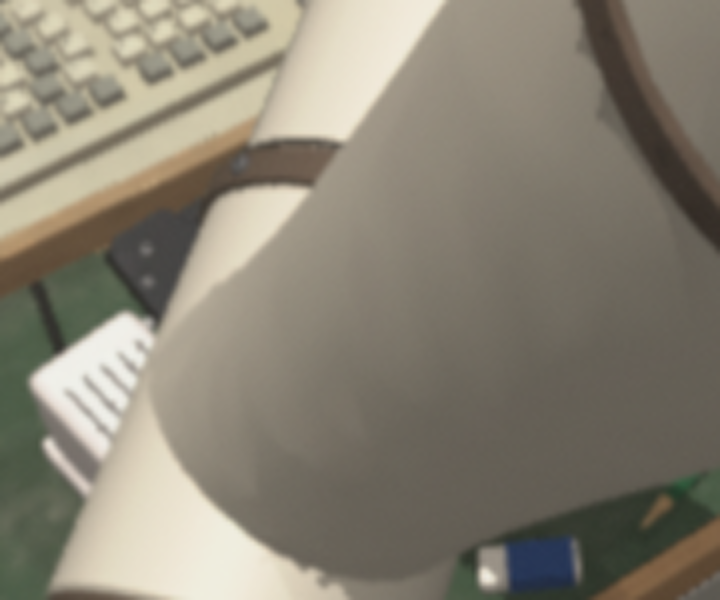

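```bash
python3 - <<'E'
from h import *
s=state()
H=np.array([.461,.0095,.1188]);ax=-tool(.164,35)[:,2];P=H-.011*ax
for T in(12,15): R=tool(.164,T);print(P+.019*R[:,2]);go(P+.019*R[:,2],R,s)
E
```

```text
t 4.87 tcp [0.4789 0.0051 0.1129] z [ 0.3865  0.0849 -0.9184] y [-0.1723  0.9849  0.0185] F [-0.8 -0.6 -0.3] M [-0.11  0.82  0.05] w 1.002 j [  21.    6.  -53.   22.   -9. -122.]
[0.471122   0.01117505 0.09120452]
go [0.367 0.172 0.437] [0.235 2.256 0.036] rows>= 1.6
[0.47207626 0.01133297 0.09143674]
go [0.342 0.172 0.441] [0.235 1.656 0.03 ] rows>= 1.2
```

Emit:
move_arm:
  motion: [0.1,0.08,-0.1,0.1,0.8,0,-1,0.2,0.17,0,0.23,1.6,0.03,-1,0.37,0.17,0.2,0.23,2.26,0.03,-1,0.37,0.17,0.44,0.23,2.26,0.03,-1,0.37,0.17,0.44,0.23,2.26,0.03,-1,0.37,0.17,0.44,0.23,2.26,0.03,-1,0.37,0.17,0.44,0.23,2.26,0.03,-1]

```text
time_s: 5.45
tcp_pos: [0.4703, 0.0107, 0.0914]
ee_rot: [[-0.965, -0.164, 0.205], [-0.16, 0.986, 0.034], [-0.208, -0.0, -0.978]]
wrist_force: [-1.2, -0.1, -0.1]
gripper_width: 1.002
```

```bash
python3 - <<'E'
from h import *
s=state();c=imaging.camera_params("wrist")
im=imaging.capture("wrist");crop(im,180,180,480,400,2.6,"w6.png")
R=s["ee_rot"];print((proj([s["tcp_pos"],s["tcp_pos"]-.019*R[:,2],[.461,.0095,.1188]],c)-[180,180])*2.6)
H=np.array([.461,.0095,.1188]);ax=-tool(.164,35)[:,2];P=H-.011*ax
for T in(12,): R=tool(.164,T);go(P+.019*R[:,2],R,s)
E
```

```text
t 5.45 tcp [0.4703 0.0107 0.0914] z [ 0.2048  0.034  -0.9782] y [-0.164   0.9865 -0.    ] F [-1.2 -0.1 -0.1] M [-0.1   0.49  0.  ] w 1.002 j [  23.   11.  -42.    6.  -26. -109.]
[[373.25822012 280.62882731]
 [373.18382678 329.04080615]
 [375.06686247 340.66488851]]
go [-0.021  0.008  0.01 ] [ 0.001 -0.003  0.008] rows>= 0.0
```

View pics/w6.png

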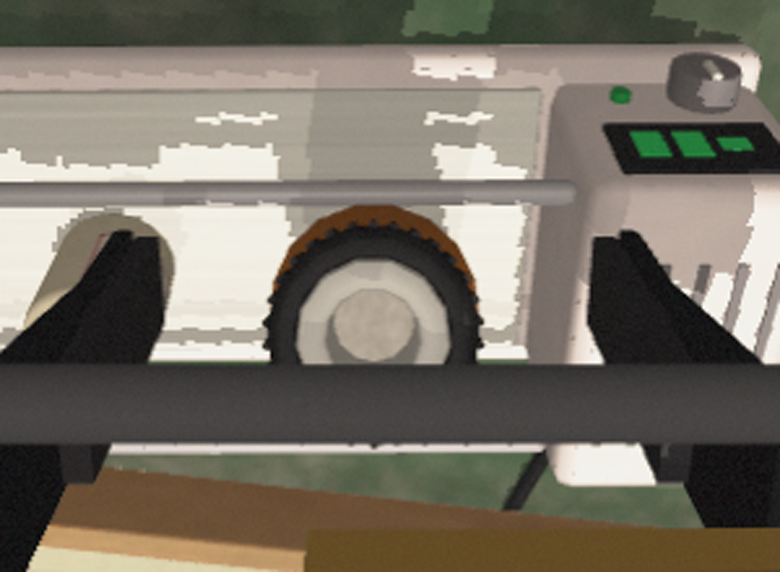

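Emit:
move_arm:
  motion: [0.04,0,0,0,0,0,0,0.04,0,0,0,0,0,0.3,0.04,0,0,0,0,0,1,0.04,0,0,0,0,0,1,0.04,0,0,0,0,0,1,0.04,0,0,0,0,0,1,0.04,0,0,0,0,0,1,0.04,0,0,0,0,0,1,0.04,0,0,0,0,0,1,0.04,0,0,0,0,0,1]

```text
time_s: 6.33
tcp_pos: [0.469, 0.0105, 0.0912]
ee_rot: [[-0.965, -0.164, 0.205], [-0.16, 0.986, 0.034], [-0.208, 0.0, -0.978]]
wrist_force: [0.3, 0.2, -0.8]
gripper_width: 0.415
```

```bash
python3 - <<'E'
from h import *
s=state();print(s["gripper_width"]*87)
im=imaging.capture("wrist");crop(im,180,180,480,400,2.6,"w7.png")
E
```

```text
t 6.33 tcp [0.469  0.0105 0.0912] z [ 0.2053  0.0342 -0.9781] y [-1.641e-01  9.864e-01  1.000e-04] F [ 0.3  0.2 -0.8] M [-0.14  0.33  0.01] w 0.415 j [  23.   11.  -42.    6.  -26. -109.]
36.133897972658545
```

View pics/w7.png

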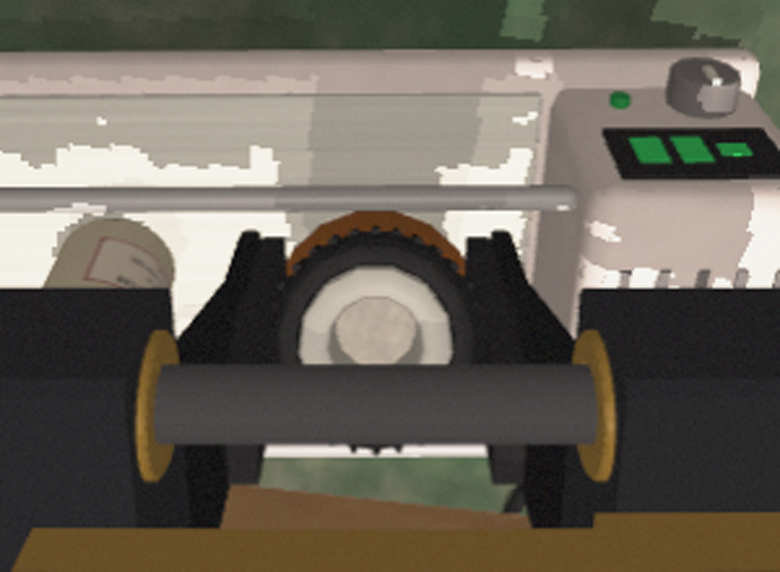

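```bash
python3 - <<'E'
from h import *
s=state()
yaw=.164;ya=np.array([-np.sin(yaw),np.cos(yaw),0])
H=np.array([.460,.0095,.1188]);ax=-tool(yaw,35)[:,2];C=H-.108*ax;print(C,ax)
go(s["tcp_pos"]+[0,0,.03],s["ee_rot"],s)
for i in range(1,7):
    a=35*i/6;Q=Ro.from_rotvec(ya*np.radians(a)).as_matrix()
    f=i/6;c=C*(1-f)+f*np.array([.5214,.0206,.018]);c[2]=.061+f*(.048-.061)
    print(np.round(c+Q@(s["tcp_pos"]-C),4),(Q@ax).round(3));go(c+Q@(s["tcp_pos"]-C),Q@s["ee_rot"],s)
E
```

```text
t 6.38 tcp [0.469  0.0105 0.0912] z [ 0.2052  0.0342 -0.9781] y [-1.640e-01  9.865e-01  1.000e-04] F [ 0.5  0.3 -0.2] M [-0.12  0.29 -0.04] w 0.413 j [  23.   11.  -42.    6.  -26. -109.]
[0.52111507 0.01961371 0.03033158] [-0.56588025 -0.09364543  0.81915204]
go [-0.156  0.    -0.734] [0. 0. 0.] rows>= 0.7
[0.4754 0.0117 0.1247] [-0.481 -0.08   0.873]
go [-0.334  0.004 -0.787] [-1.000e-03  1.167e+00  0.000e+00] rows>= 0.8
[0.4823 0.013  0.1269] [-0.391 -0.065  0.918]
go [-0.517  0.008 -0.805] [-2.000e-03  2.333e+00  1.000e-03] rows>= 1.6
[0.4896 0.0144 0.1284] [-0.297 -0.049  0.954]
go [-0.706  0.011 -0.802] [-2.0e-03  3.5e+00  1.0e-03] rows>= 2.4
[0.4972 0.0158 0.1292] [-0.2   -0.033  0.979]
go [-0.9    0.015 -0.78 ] [-3.000e-03  4.667e+00  1.000e-03] rows>= 3.3
[0.5051 0.0173 0.1291] [-0.1   -0.017  0.995]
go [-1.095  0.019 -0.736] [-4.000e-03  5.833e+00  2.000e-03] rows>= 4.1
[0.5131 0.0188 0.1282] [0. 0. 1.]
go [-1.291  0.022 -0.672] [-5.e-03  7.e+00  2.e-03] rows>= 4.9
```

Lift gently first, then rotate upright, staying 30 mm above the plate.

Emit:
move_arm:
  motion: [-0.05,0,-0.2,0,0,0,1,-0.1,0,-0.5,0,0,0,1,-0.16,0,-0.73,0,0,0,1,-0.25,0,-0.76,0,0.6,0,1,-0.33,0,-0.79,0,1.17,0,1,-0.43,0,-0.8,0,1.75,0,1,-0.52,0,-0.8,0,2.33,0,1,-0.61,0,-0.8,0,2.9,0,1,-0.7,0.01,-0.8,0,3.5,0,1,-0.8,0.01,-0.8,0,4.1,0,1,-0.9,0.02,-0.78,0,4.67,0,1,-1,0.02,-0.76,0,5.25,0,1,-1.1,0.02,-0.74,0,5.83,0,1,-1.2,0.02,-0.7,0,6.4,0,1,-1.29,0.02,-0.67,0,7,0,1,-1.29,0.02,-0.67,0,7,0,1,-1.29,0.02,-0.67,0,7,0,1]

```text
time_s: 7.8
tcp_pos: [0.5131, 0.0188, 0.1268]
ee_rot: [[-0.908, -0.164, -0.387], [-0.151, 0.987, -0.064], [0.392, 0.0, -0.92]]
wrist_force: [-0.4, 0.8, -1.1]
gripper_width: 0.414
```

```bash
python3 - <<'E'
from h import *
s=state()
np.save("w8.npy",imaging.camera_params("wrist"),allow_pickle=True)
im=imaging.capture("wrist");cv2.imwrite("pics/w8.png",im)
im=imaging.capture("scene");cv2.imwrite("pics/s8.png",im);im=imaging.capture("top");cv2.imwrite("pics/t8.png",im);crop(im,160,150,350,290,4,"t8a.png")
E
```

```text
t 7.8 tcp [0.5131 0.0188 0.1268] z [-0.3865 -0.0639 -0.9201] y [-1.635e-01  9.865e-01  2.000e-04] F [-0.4  0.8 -1.1] M [ 0.15 -0.92 -0.02] w 0.414 j [ 18.  29.  -6.  -3. -78. -97.]
```

View pics/w8.png

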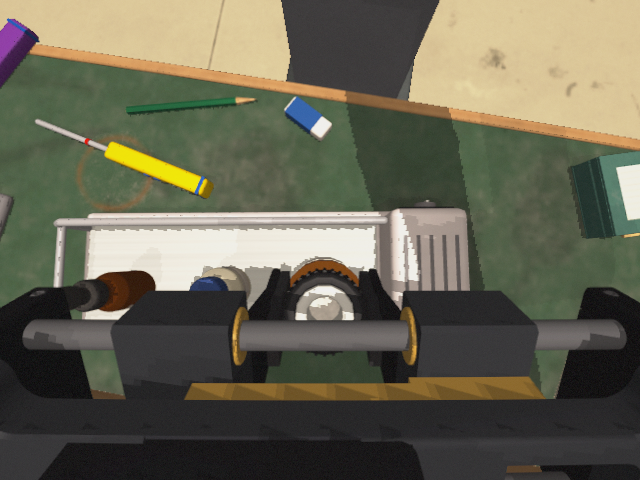

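View pics/s8.png

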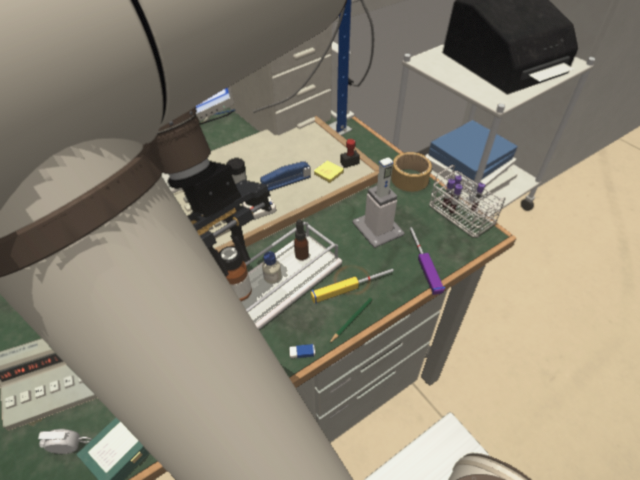

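View pics/t8a.png

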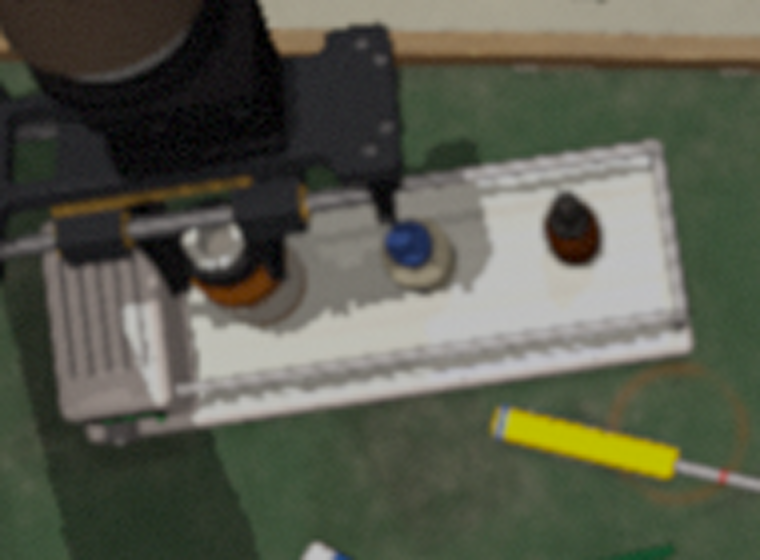

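Emit:
move_arm:
  motion: [-0.06,0,0.15,0,0,0,1,-0.13,0,0.3,0,0,0,1,-0.19,0,0.45,0,0,0,1,-0.25,0,0.58,0,0,0,1,-0.25,0,0.58,0,0,0,1,-0.25,0,0.58,0,0,0,1]

```text
time_s: 8.45
tcp_pos: [0.5123, 0.0185, 0.1025]
ee_rot: [[-0.908, -0.164, -0.386], [-0.151, 0.986, -0.064], [0.391, -0.0, -0.92]]
wrist_force: [0.4, 0.4, -1.2]
gripper_width: 0.411
```

```bash
python3 - <<'E'
from h import *
s=state()
im=imaging.capture("scene");crop(im,190,210,350,310,5,"s9.png")
im=imaging.capture("top");crop(im,160,170,350,290,4,"t9.png")
E
```

```text
t 8.45 tcp [0.5123 0.0185 0.1025] z [-0.3862 -0.0643 -0.9202] y [-1.640e-01  9.865e-01 -1.000e-04] F [ 0.4  0.4 -1.2] M [ 0.19 -0.95  0.01] w 0.411 j [ 18.  30.  -8.  -3. -75. -97.]
```

View pics/s9.png

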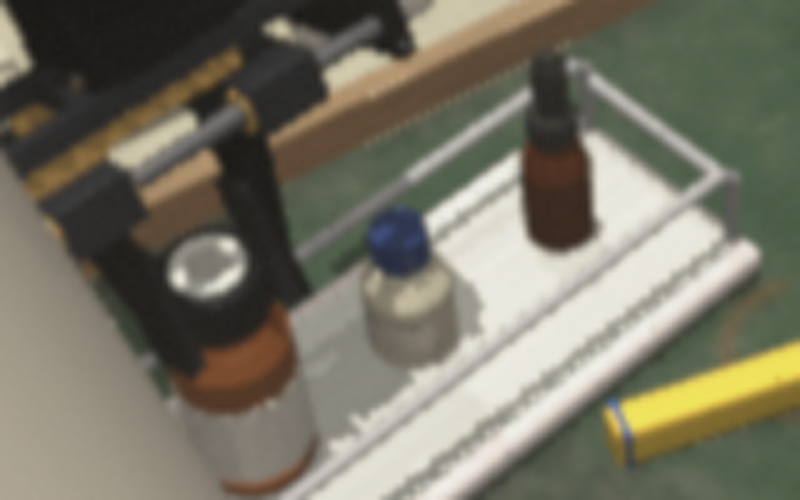

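View pics/t9.png

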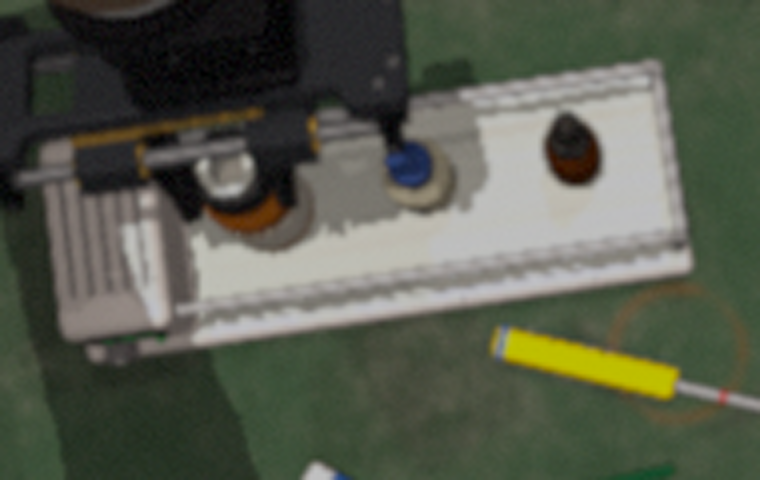

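Emit:
move_arm:
  motion: [-0.02,0,0.045,0,0,0,1,-0.03,0,0.07,0,0,0,1,-0.04,0,0.09,0,0,0,1,-0.04,0,0.09,0,0,0,1]

```text
time_s: 8.88
tcp_pos: [0.5128, 0.0186, 0.0991]
ee_rot: [[-0.908, -0.164, -0.385], [-0.151, 0.986, -0.064], [0.39, 0.0, -0.921]]
wrist_force: [0.5, -0.6, -0.2]
gripper_width: 0.411
```

Emit:
move_arm:
  motion: [-0.01,0,0.023,0,0,0,1,-0.01,0,0.035,0,0,0,1,-0.015,0,0.045,0,0,0,1]

```text
time_s: 9.13
tcp_pos: [0.5124, 0.0183, 0.0988]
ee_rot: [[-0.908, -0.165, -0.386], [-0.152, 0.986, -0.065], [0.391, -0.001, -0.92]]
wrist_force: [-1.9, 0.2, 8.2]
gripper_width: 0.412
```

Emit:
move_arm:
  motion: [0,0,0,0,0,0,1,0,0,0,0,0,0,0.2,0,0,0,0,0,0,0,0,0,0,0,0,0,-0.5,0,0,0,0,0,0,-1,0,0,0,0,0,0,-1,0,0,0,0,0,0,-1,0,0,0,0,0,0,-1]

```text
time_s: 9.8
tcp_pos: [0.5124, 0.0183, 0.0986]
ee_rot: [[-0.908, -0.165, -0.386], [-0.152, 0.986, -0.065], [0.391, -0.001, -0.92]]
wrist_force: [0.5, -0.0, 0.5]
gripper_width: 0.782
```

```bash
python3 - <<'E'
from h import *
s=state()
im=imaging.capture("scene");crop(im,190,210,350,310,5,"s10.png")
p=s["tcp_pos"];R=s["ee_rot"]
go(p-.05*R[:,2],R,s); go(p-.11*R[:,2]+[-0.09,0,.03],tool(.164,0),s); go([.5275,-.3205,.30],tool(np.radians(-4.9)),s);
E
```

```text
t 9.8 tcp [0.5124 0.0183 0.0986] z [-0.386  -0.0651 -0.9202] y [-1.650e-01  9.863e-01 -6.000e-04] F [ 0.5 -0.   0.5] M [ 0.15 -0.88 -0.  ] w 0.782 j [ 18.  30.  -8.  -3. -75. -97.]
go [ 0.    0.   -1.25] [0. 0. 0.] rows>= 1.2
go [ 2.336  0.371 -2.572] [-0.011 -4.609  0.018] rows>= 3.4
go [ 2.912 -8.419 -4.227] [-0.585 -4.583  2.839] rows>= 9.5
```

View pics/s10.png

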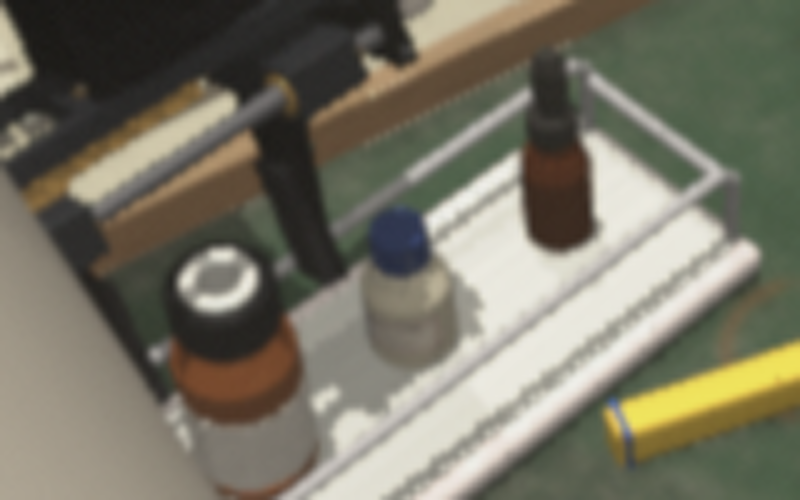

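```bash
python3 - <<'E'
from h import *
s=state();go([.52,.02,.27],tool(.164),s)
E
```

```text
t 9.85 tcp [0.5124 0.0183 0.0986] z [-0.386  -0.0651 -0.9202] y [-1.650e-01  9.863e-01 -6.000e-04] F [ 0.5 -0.6 -0.4] M [ 0.15 -0.84  0.03] w 0.826 j [ 18.  30.  -8.  -3. -75. -97.]
go [ 1.497  0.008 -4.019] [-0.011 -4.609  0.019] rows>= 4.1
```

Emit:
move_arm:
  motion: [0,0,-0.4,0,0,0,-1,0,0,-1,0,0,0,-1,0,0,-1.7,0,0,0,-1,0,0,-2.5,0,0,0,-1,0.5,0,-3,0,-1.4,0,-1,1,0,-3.5,0,-2.8,0,-1,1.5,0,-4,0,-4.6,0,-1,1.5,0,-4,0,-4.6,0,-1,1.5,0,-4,0,-4.6,0,-1,1.5,0,-4,0,-4.6,0,-1,1.5,0,-4,0,-4.6,0,-1]

```text
time_s: 10.77
tcp_pos: [0.5197, 0.0197, 0.2682]
ee_rot: [[-0.986, -0.165, -0.004], [-0.165, 0.986, -0.001], [0.004, -0.001, -1.0]]
wrist_force: [0.0, 0.2, 0.1]
gripper_width: 1.002
```

```bash
python3 - <<'E'
from h import *
s=state()
c=imaging.camera_params("wrist");np.save("w11.npy",c,allow_pickle=True)
im=imaging.capture("wrist");cv2.imwrite("pics/w11.png",im);crop(im,230,150,430,300,4,"w11a.png")
im=imaging.capture("top");cv2.imwrite("pics/t11.png",im)
print(proj([.5214,.0206,.126],c))
go([.5275,-.3205,.27],tool(np.radians(-4.9)),s);
E
```

```text
t 10.77 tcp [0.5197 0.0197 0.2682] z [-0.0036 -0.0013 -1.    ] y [-1.649e-01  9.863e-01 -6.000e-04] F [0.  0.2 0.1] M [ 0.03 -0.04 -0.01] w 1.002 j [  20.   10.  -10.   -0.  -71. -101.]
[[324.40412112 218.76892498]]
go [ 1.211 -8.422 -0.036] [-0.013 -0.042  2.878] rows>= 8.2
```

View pics/w11a.png

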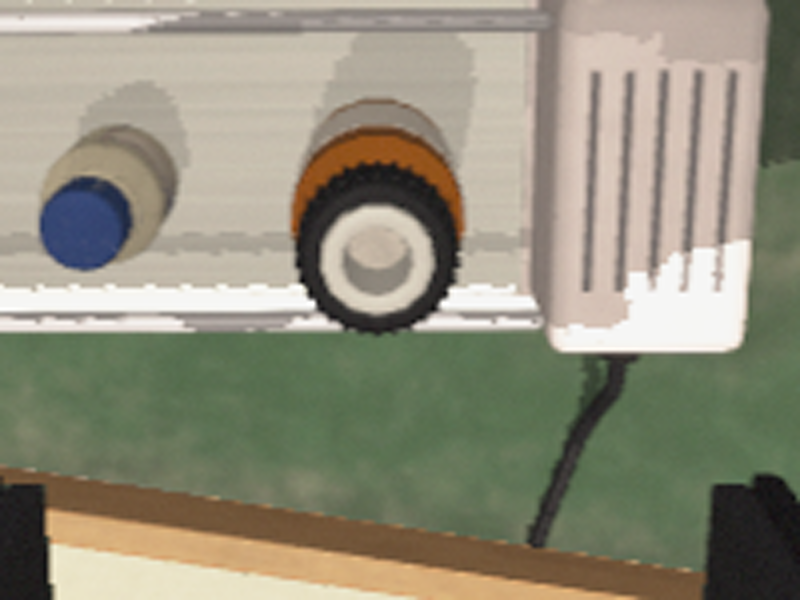

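```bash
python3 - <<'E'
from h import *
c=np.load("w11.npy",allow_pickle=True).item();print(atz((324.3,214.5),c,.126))
a=cv2.imread("pics/t11.png");crop(a,180,180,340,280,5,"t11a.png")
t=imaging.camera_params("top");print((proj([.5214,.0206,.126],t)-[180,180])*5,(proj([.517,.020,.126],t)-[180,180])*5)
E
```

```text
[0.51737016 0.01982491 0.126     ]
[[183.2781551  164.53704996]] [[184.37020321 176.46992069]]
```

View pics/t11a.png

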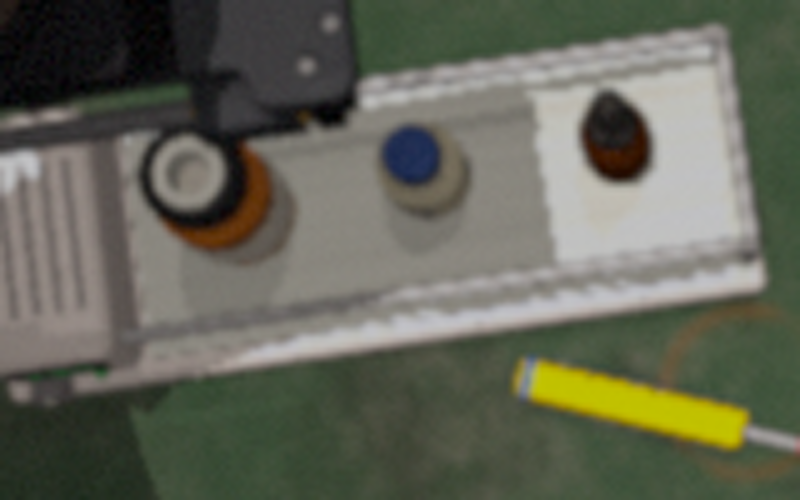

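Emit:
move_arm:
  motion: [1.2,-8.4,0,0,0,2.88,-1,1.2,-8.4,0,0,0,2.88,-1,1.2,-8.4,0,0,0,2.88,-1,1.2,-8.4,0,0,0,2.88,-1,1.2,-8.4,0,0,0,2.88,-1,1.2,-8.4,0,0,0,2.88,-1,1.2,-8.4,0,0,0,2.88,-1,1.2,-8.4,0,0,0,2.88,-1,1.2,-8.4,0,0,0,2.88,-1,1.2,-8.4,0,0,0,2.88,-1,1.2,-8.4,0,0,0,2.88,-1,1.2,-8.4,0,0,0,2.88,-1,1.2,-8.4,0,0,0,2.88,-1]

```text
time_s: 11.95
tcp_pos: [0.5285, -0.3182, 0.2679]
ee_rot: [[-0.996, 0.084, -0.005], [0.084, 0.996, -0.001], [0.005, -0.002, -1.0]]
wrist_force: [0.2, 0.4, -0.1]
gripper_width: 1.001
```

```bash
python3 - <<'E'
from h import *
s=state()
c=imaging.camera_params("wrist");np.save("w12.npy",c,allow_pickle=True)
im=imaging.capture("wrist");cv2.imwrite("pics/w12.png",im);crop(im,230,120,430,270,4,"w12a.png")
im=imaging.capture("scene");cv2.imwrite("pics/s12.png",im);crop(im,220,200,320,280,8,"s12a.png")
print((proj([[.5273,-.3205,.187],[.528,-.3196,.106]],c)-[230,120])*4)
sc=imaging.camera_params("scene");print((proj([[.5173,.0195,.126],[.5214,.0206,.126]],sc)-[220,200])*8)
E
```

```text
t 11.95 tcp [ 0.5285 -0.3182  0.2679] z [-0.0049 -0.0015 -1.    ] y [ 0.0838  0.9965 -0.0019] F [ 0.2  0.4 -0.1] M [-0.02 -0.04 -0.01] w 1.001 j [-16.  20.   4.   0. -74. -79.]
[[363.05635802 468.73717723]
 [370.38765046 365.63313264]]
[[ 93.94748703 517.27041393]
 [ 80.39506023 507.30416137]]
```

View pics/w12a.png

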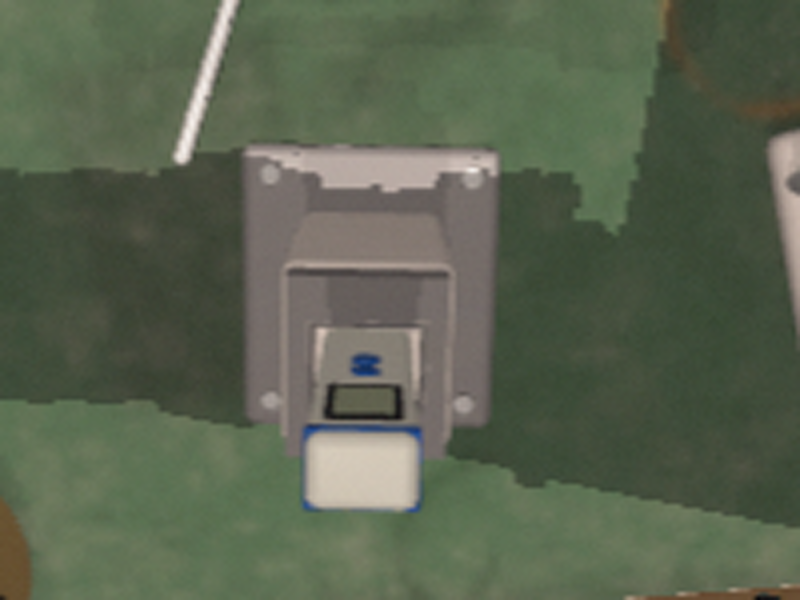

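View pics/s12a.png

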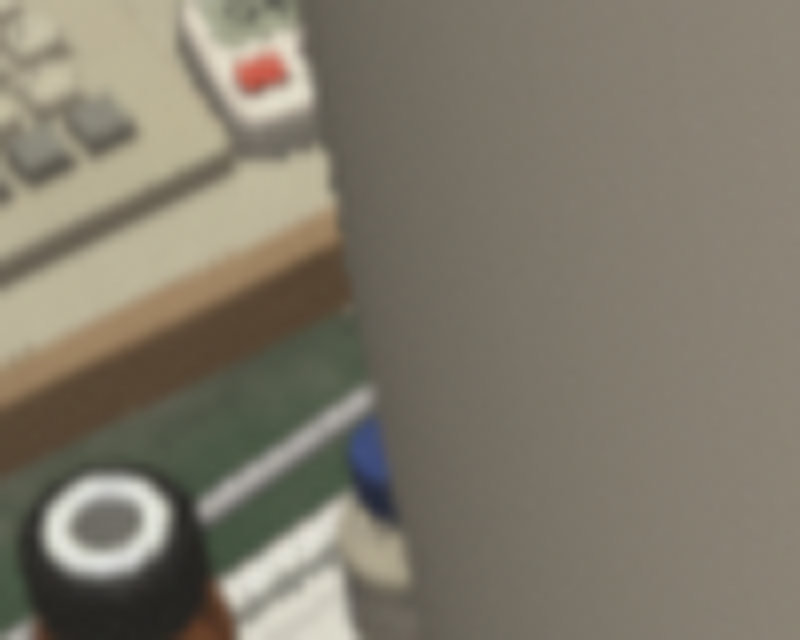

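```bash
python3 - <<'E'
from h import *
s=state();go([.5273,-.3205,.20],tool(np.radians(-4.9)),s);go([.5273,-.3205,.128],tool(np.radians(-4.9)),s)
E
```

```text
t 12.05 tcp [ 0.5285 -0.3183  0.2684] z [-0.0041 -0.0019 -1.    ] y [ 0.0836  0.9965 -0.0022] F [ 0.7 -0.1  0.4] M [-0.06 -0.01 -0.03] w 1.0 j [-16.  20.   4.   0. -74. -79.]
go [ 0.019 -0.054  1.711] [-0.025 -0.045  0.021] rows>= 1.6
go [ 0.012 -0.05   3.511] [-0.025 -0.045  0.021] rows>= 3.4
```

Emit:
move_arm:
  motion: [0.02,-0.05,0.5,-0.025,-0.045,0.02,-1,0.02,-0.05,1,-0.025,-0.045,0.02,-1,0.02,-0.05,1.5,-0.025,-0.045,0.02,-1,0.01,-0.05,2,-0.025,-0.045,0.02,-1,0.01,-0.05,2.5,-0.025,-0.045,0.02,-1,0.01,-0.05,3,-0.025,-0.045,0.02,-1,0.01,-0.05,3.5,-0.025,-0.045,0.02,-1,0.01,-0.05,3.51,-0.025,-0.045,0.02,-1,0.01,-0.05,3.51,-0.025,-0.045,0.02,-1,0.01,-0.05,3.51,-0.025,-0.045,0.02,-1]

```text
time_s: 12.88
tcp_pos: [0.5284, -0.3204, 0.1296]
ee_rot: [[-0.996, 0.084, 0.002], [0.084, 0.996, -0.001], [-0.002, -0.001, -1.0]]
wrist_force: [-0.2, -0.4, 1.0]
gripper_width: 1.001
```

```bash
python3 - <<'E'
from h import *
s=state();c=imaging.camera_params("wrist")
im=imaging.capture("wrist");crop(im,180,180,480,400,2.6,"w13.png")
R=s["ee_rot"];print((proj([s["tcp_pos"],[.5273,-.3205,.187]],c)-[180,180])*2.6)
go([.5273,-.3205,.128],tool(np.radians(-4.9)),s)
E
```

```text
t 12.88 tcp [ 0.5284 -0.3204  0.1296] z [ 0.002  -0.0013 -1.    ] y [ 0.0841  0.9965 -0.0011] F [-0.2 -0.4  1. ] M [ 0.01 -0.06 -0.  ] w 1.001 j [-16.  26.  -8.   0. -56. -79.]
[[373.47186894 280.76438666]
 [371.8291261  463.80916043]]
go [ 0.028 -0.004  0.04 ] [-0.013  0.024  0.015] rows>= 0.0
```

View pics/w13.png

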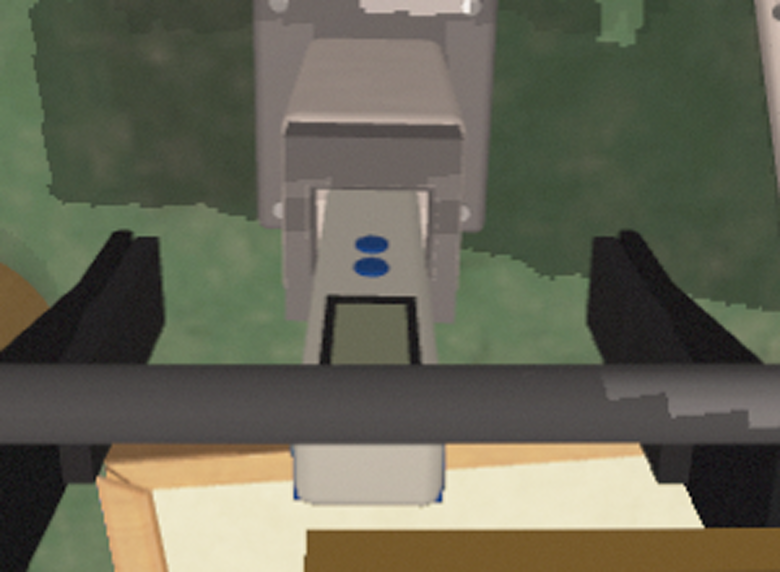

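Emit:
move_arm:
  motion: [0.03,-0.02,0.04,0,0,0,0,0.03,-0.02,0.04,0,0,0,0.5,0.03,-0.02,0.04,0,0,0,1,0.03,-0.02,0.04,0,0,0,1,0.03,-0.02,0.04,0,0,0,1,0.03,-0.02,0.04,0,0,0,1,0.03,-0.02,0.04,0,0,0,1,0.03,-0.02,0.04,0,0,0,1,0.03,-0.02,0.04,0,0,0,1,0.03,-0.02,0.04,0,0,0,1,0.03,-0.02,0.04,0,0,0,1,0.03,-0.02,0.04,0,0,0,1]

```text
time_s: 13.93
tcp_pos: [0.5274, -0.3213, 0.1283]
ee_rot: [[-0.996, 0.084, 0.003], [0.084, 0.996, -0.001], [-0.003, -0.001, -1.0]]
wrist_force: [0.7, 0.3, -0.0]
gripper_width: 0.248
```

```bash
python3 - <<'E'
from h import *
s=state();print(s["gripper_width"]*87)
im=imaging.capture("wrist");crop(im,180,180,480,400,2.6,"w14.png")
go(s["tcp_pos"]+[0,0,.12],tool(np.radians(-4.9)),s)
E
```

```text
t 13.93 tcp [ 0.5274 -0.3213  0.1283] z [ 0.003  -0.0015 -1.    ] y [ 0.0843  0.9964 -0.0012] F [ 0.7  0.3 -0. ] M [0.   0.04 0.  ] w 0.248 j [-16.  26.  -8.   0. -56. -79.]
21.610218267533828
go [-0.009 -0.004 -3.   ] [-0.014  0.035  0.013] rows>= 2.9
```

View pics/w14.png

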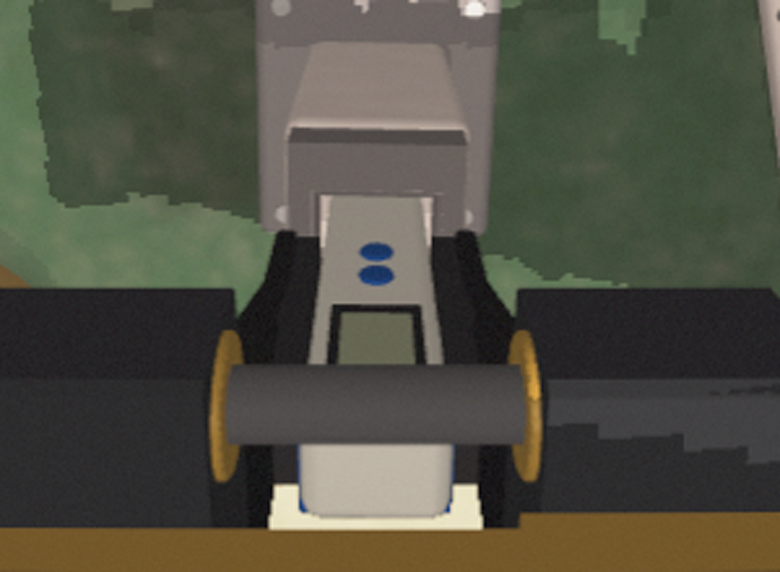

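Emit:
move_arm:
  motion: [0,0,-0.2,0,0,0,1,0,0,-0.5,0,0,0,1,0,0,-0.9,0,0,0,1,0,0,-1.3,0,0,0,1,0,0,-1.8,0,0,0,1,0,0,-2.3,0,0,0,1,0,0,-2.8,0,0,0,1,0,0,-3.3,0,0,0,1,0,0,-3.8,0,0,0,1,0,0,-4.1,0,0,0,1,0,0,-4.3,0,0,0,1,0,0,-4.3,0,0,0,1,0,0,-4.3,0,0,0,1]

```text
time_s: 15.07
tcp_pos: [0.5267, -0.3208, 0.3002]
ee_rot: [[-0.996, 0.084, 0.003], [0.084, 0.996, -0.001], [-0.003, -0.001, -1.0]]
wrist_force: [-0.4, 0.1, -0.8]
gripper_width: 0.248
```

```bash
python3 - <<'E'
from h import *
s=state()
c=imaging.camera_params("wrist")
im=imaging.capture("wrist");cv2.imwrite("pics/w15.png",im)
im=imaging.capture("scene");cv2.imwrite("pics/s15.png",im)
R=s["ee_rot"];p=s["tcp_pos"];print(proj([p+R[:,2]*.116,p+R[:,2]*.061,p+R[:,2]*.036],c),proj([p+R[:,2]*.116,p+R[:,2]*.061,p+R[:,2]*.036],imaging.camera_params("scene")))
go([.5173,.0195,.30],tool(np.radians(-4.9)),s)
E
```

```text
t 15.07 tcp [ 0.5267 -0.3208  0.3002] z [ 0.003 -0.001 -1.   ] y [ 8.450e-02  9.964e-01 -7.000e-04] F [-0.4  0.1 -0.8] M [-0.03 -0.02  0.02] w 0.248 j [-16.  19.   7.   0. -78. -79.]
[[323.69026383 224.57495267]
 [323.66858263 247.3131558 ]
 [323.65524741 261.32583922]] [[385.25686241 161.48620686]
 [388.28830818 137.33348724]
 [389.76453721 125.55817726]]
go [ 9.520e-01  8.458e+00 -5.000e-03] [-0.008  0.035  0.011] rows>= 8.2
```

View pics/w15.png

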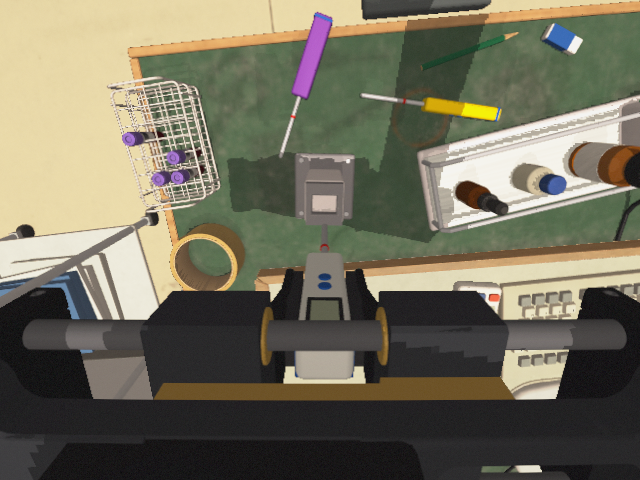

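View pics/s15.png

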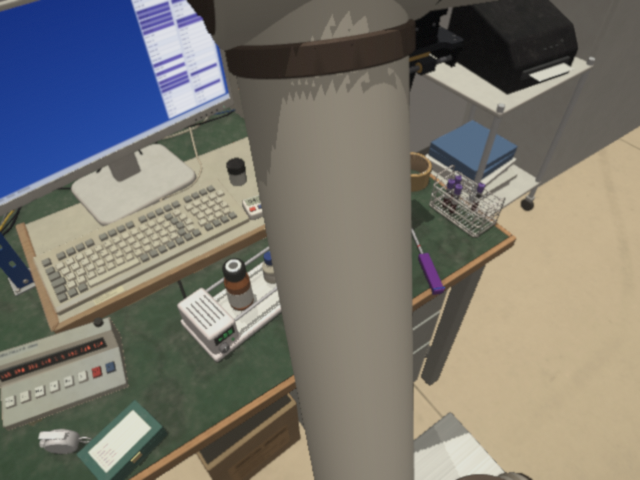

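```bash
python3 - <<'E'
from h import *
a=cv2.imread("pics/w15.png");crop(a,290,205,360,275,8,"w15a.png")
a=cv2.imread("pics/s15.png");crop(a,205,245,275,315,8,"s15a.png")
sc=imaging.camera_params("scene");print((proj([[.5173,.0195,.126],[.5173,.0195,.018]],sc)-[205,245])*8)
E
```

```text
[[213.94748703 157.27041393]
 [282.64691772 447.27294177]]
```

View pics/w15a.png

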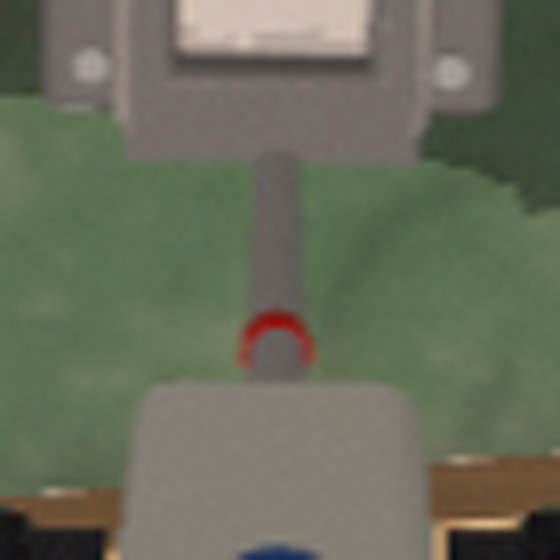

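View pics/s15a.png

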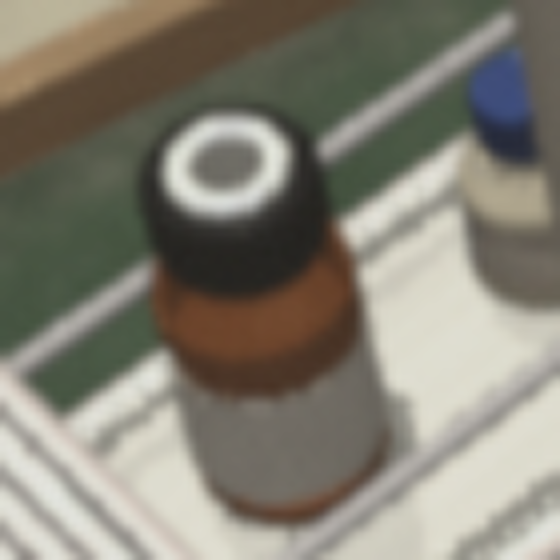

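Emit:
move_arm:
  motion: [0.1,0.4,0,0,0,0,1,0.2,1.1,0,0,0,0,1,0.3,2,0,0,0,0,1,0.4,2.9,0,0,0,0,1,0.5,3.8,0,0,0,0,1,0.6,4.7,0,0,0.03,0,1,0.7,5.6,0,0,0.03,0,1,0.8,6.5,0,0,0.03,0,1,0.9,7.4,0,0,0.03,0,1,0.95,8.1,0,0,0.03,0,1,0.95,8.44,0,0,0.03,0,1,0.95,8.44,0,0,0.03,0,1,0.95,8.44,0,0,0.03,0,1,0.95,8.44,0,0,0.03,0,1]

```text
time_s: 16.33
tcp_pos: [0.5166, 0.0184, 0.2982]
ee_rot: [[-0.996, 0.085, -0.003], [0.085, 0.996, -0.001], [0.003, -0.001, -1.0]]
wrist_force: [0.2, -0.3, -1.0]
gripper_width: 0.249
```

```bash
cat > look.py <<'E'
from h import *
import sys
n=sys.argv[1];s=state()
c=imaging.camera_params("wrist");np.save(n+".npy",c,allow_pickle=True)
im=imaging.capture("wrist");cv2.imwrite(f"pics/{n}.png",im);crop(im,280,170,370,270,6,n+"a.png")
R=s["ee_rot"];p=s["tcp_pos"]
print("stem tip,ring,foot px in crop",((proj([p+R[:,2]*.116,p+R[:,2]*.061,p+R[:,2]*.036],c)-[280,170])*6).round(0).tolist())
print("hole px in crop",((proj([[.5173,.0195,.126]],c)-[280,170])*6).round(0).tolist())
E
python3 look.py w16
```

```text
t 16.33 tcp [0.5166 0.0184 0.2982] z [-3.4e-03 -6.0e-04 -1.0e+00] y [ 8.470e-02  9.964e-01 -9.000e-04] F [ 0.2 -0.3 -1. ] M [-0.04 -0.02  0.01] w 0.249 j [  20.    9.   -7.   -0.  -75. -115.]
stem tip,ring,foot px in crop [[262.0, 327.0], [262.0, 464.0], [262.0, 548.0]]
hole px in crop [[270.0, 238.0]]
```

View pics/w16a.png

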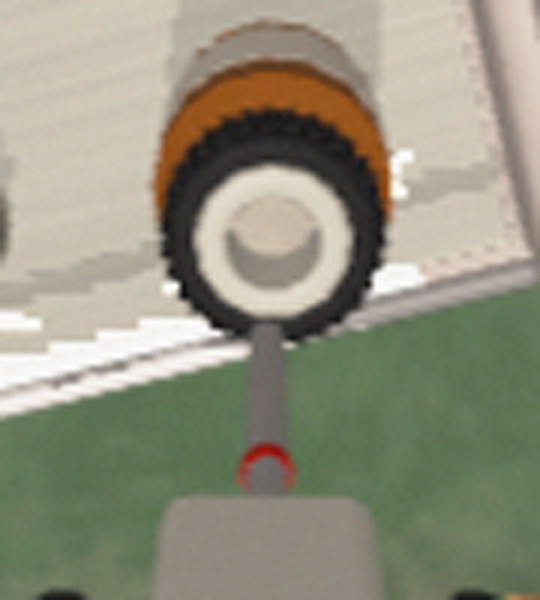

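```bash
python3 - <<'E'
from h import *
s=state();go([.518,.0195,.298],tool(np.radians(-94.9)),s)
E
```

```text
t 16.38 tcp [0.5167 0.0181 0.2984] z [-3.e-03 -5.e-04 -1.e+00] y [ 8.540e-02  9.964e-01 -7.000e-04] F [-0.8 -0.  -1. ] M [-0.06 -0.04 -0.05] w 0.249 j [  20.    9.   -7.   -0.  -75. -115.]
go [-0.029  0.037  0.009] [-0.033 -0.02  18.001] rows>= 12.6
```

Emit:
move_arm:
  motion: [-0.03,0.035,0,0,0,1,1,-0.03,0.035,0,0,0,2.2,1,-0.03,0.035,0,0,0,3.5,1,-0.03,0.035,0,0,0,4.8,1,-0.03,0.035,0,0,0,6.1,1,-0.03,0.035,0,0,0,7.4,1,-0.03,0.035,0,0,0,8.7,1,-0.03,0.035,0,0,0,10,1,-0.03,0.035,0,0,0,11.3,1,-0.03,0.035,0,0,0,12.6,1,-0.03,0.035,0,0,0,13.9,1,-0.03,0.035,0,0,0,15.2,1,-0.03,0.035,0,0,0,16.4,1,-0.03,0.035,0,-0.03,-0.02,17.4,1,-0.03,0.035,0,-0.03,-0.02,18,1,-0.03,0.035,0,-0.03,-0.02,18,1,-0.03,0.035,0,-0.03,-0.02,18,1]

```text
time_s: 17.8
tcp_pos: [0.5236, -0.0868, 0.2811]
ee_rot: [[-0.077, 0.997, 0.003], [0.989, 0.076, 0.123], [0.123, 0.012, -0.992]]
wrist_force: [0.4, 0.5, -0.8]
gripper_width: 0.249
```

```bash
python3 look.py w17
```

```text
t 17.8 tcp [ 0.5236 -0.0868  0.2811] z [ 0.0028  0.1235 -0.9923] y [0.997  0.0761 0.0123] F [ 0.4  0.5 -0.8] M [-0.37  0.    0.  ] w 0.249 j [   4.   11.   -4.   -7.  -74. -177.]
stem tip,ring,foot px in crop [[264.0, 328.0], [265.0, 465.0], [265.0, 548.0]]
hole px in crop [[264.0, -307.0]]
```

View pics/w17a.png

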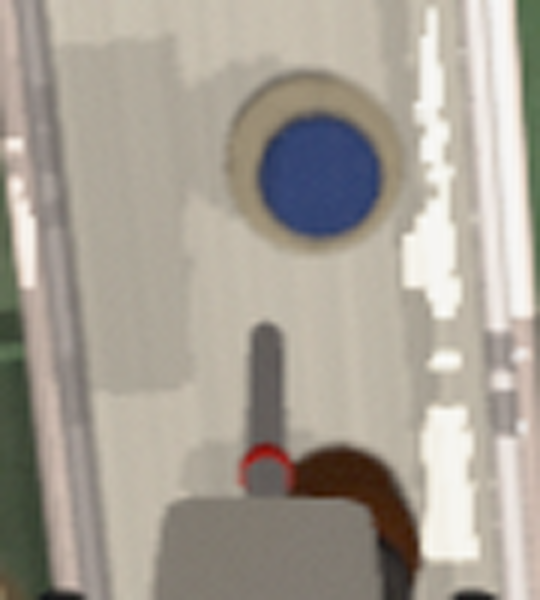

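```bash
python3 - <<'E'
from h import *
s=state();print(s["joints"]);go([.518,.0195,.30],tool(np.radians(-4.9)),s)
E
```

```text
t 17.85 tcp [ 0.5231 -0.0882  0.2808] z [ 0.0018  0.1222 -0.9925] y [0.9972 0.0746 0.011 ] F [ 0.4 -1.4 -0.3] M [-0.47  0.07  0.01] w 0.249 j [   4.   11.   -4.   -7.  -74. -177.]
[   3.63109066   11.39300519   -3.7157319    -7.26305977  -74.46081234
 -177.39328385]
go [ 2.734  0.079 -0.149] [  1.09   -1.069 -16.135] rows>= 11.3
```

Emit:
move_arm:
  motion: [0.2,0,-0.5,0.1,-0.1,-1.5,1,0.45,0,-0.5,0.2,-0.2,-3,1,0.7,0,-0.5,0.3,-0.3,-4.5,1,0.95,0.02,-0.5,0.4,-0.4,-6,1,1.2,0.03,-0.45,0.5,-0.5,-7.5,1,1.45,0.04,-0.4,0.6,-0.6,-9,1,1.7,0.05,-0.35,0.7,-0.7,-10.4,1,1.95,0.06,-0.3,0.8,-0.8,-11.8,1,2.2,0.07,-0.25,0.9,-0.9,-13.2,1,2.5,0.08,-0.2,1,-1,-14.6,1,2.73,0.08,-0.15,1.09,-1.07,-16.1,1,2.73,0.08,-0.15,1.09,-1.07,-16.1,1,2.73,0.08,-0.15,1.09,-1.07,-16.1,1]

```text
time_s: 18.93
tcp_pos: [0.5178, 0.0194, 0.2999]
ee_rot: [[-0.996, 0.087, -0.0], [0.087, 0.996, -0.001], [0.0, -0.001, -1.0]]
wrist_force: [0.3, 0.3, -0.9]
gripper_width: 0.249
```

```bash
python3 - <<'E'
from h import *
s=state();go([.518,.0195,.30],tool(np.radians(85.1)),s)
E
```

```text
t 18.93 tcp [0.5178 0.0194 0.2999] z [-5.e-04 -5.e-04 -1.e+00] y [ 8.730e-02  9.962e-01 -6.000e-04] F [ 0.3  0.3 -0.9] M [-0.07  0.01  0.01] w 0.249 j [  20.    9.   -7.    0.  -75. -115.]
go [-0.005  0.002 -0.002] [-1.0000e-03 -9.0000e-03 -1.8022e+01] rows>= 12.6
```

Emit:
move_arm:
  motion: [0,0,0,0,0,-1,1,0,0,0,0,0,-2.2,1,0,0,0,0,0,-3.5,1,0,0,0,0,0,-4.8,1,0,0,0,0,0,-6.1,1,0,0,0,0,0,-7.4,1,0,0,0,0,0,-8.7,1,0,0,0,0,0,-10,1,0,0,0,0,0,-11.3,1,0,0,0,0,0,-12.6,1,0,0,0,0,0,-13.9,1,0,0,0,0,0,-15.2,1,0,0,0,0,0,-16.4,1,0,0,0,0,0,-17.4,1,0,0,0,0,0,-18,1,0,0,0,0,0,-18,1,0,0,0,0,0,-18,1,0,0,0,0,0,-18,1]

```text
time_s: 20.43
tcp_pos: [0.5178, 0.0191, 0.2999]
ee_rot: [[-0.09, -0.996, -0.0], [-0.996, 0.09, -0.001], [0.001, 0.0, -1.0]]
wrist_force: [0.5, -0.0, 0.5]
gripper_width: 0.254
```

```bash
python3 look.py w18
```

```text
t 20.43 tcp [0.5178 0.0191 0.2999] z [-4.e-04 -6.e-04 -1.e+00] y [-9.96e-01  8.95e-02  4.00e-04] F [ 0.5 -0.   0.5] M [0.02 0.11 0.02] w 0.254 j [ 20.   9.  -7.   0. -75. -25.]
stem tip,ring,foot px in crop [[263.0, 325.0], [262.0, 461.0], [262.0, 545.0]]
hole px in crop [[266.0, 229.0]]
```

View pics/w18a.png

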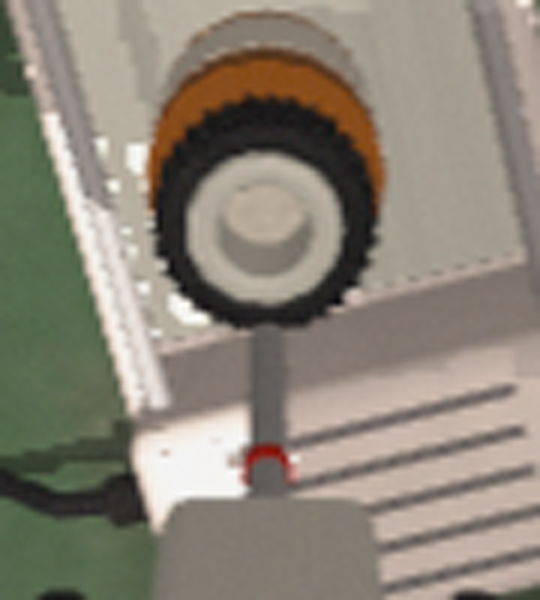

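```bash
python3 - <<'E'
from h import *
s=state();R=tool(np.radians(85.0))
for z in(.262,.1873): go([.5181,.0197,z],R,s)
E
```

```text
t 20.48 tcp [0.5178 0.0192 0.2999] z [-5.e-04 -6.e-04 -1.e+00] y [-9.96e-01  8.90e-02  4.00e-04] F [-0.  -0.2 -0.1] M [-0.01  0.05  0.05] w 0.252 j [ 20.   9.  -7.   0. -75. -25.]
go [-0.014 -0.008  0.948] [ 0.005 -0.007 -0.022] rows>= 0.9
go [-0.015 -0.009  2.816] [ 0.005 -0.007 -0.022] rows>= 2.7
```

Emit:
move_arm:
  motion: [-0.01,-0.01,0.2,0,0,0,1,-0.014,-0.008,0.45,0,0,0,1,-0.014,-0.008,0.7,0,0,0,1,-0.014,-0.008,0.95,0,0,0,1,-0.014,-0.008,0.95,0,0,0,1,-0.014,-0.008,0.95,0,0,0,1,-0.014,-0.008,0.95,0,0,0,1]

```text
time_s: 21.07
tcp_pos: [0.5184, 0.0197, 0.262]
ee_rot: [[-0.089, -0.996, -0.0], [-0.996, 0.089, -0.001], [0.001, 0.0, -1.0]]
wrist_force: [-0.2, -0.1, -0.5]
gripper_width: 0.25
```

```bash
sed -i 's/.5173,.0195,.126/.5181,.0197,.126/' look.py; python3 look.py w19; python3 - <<'E'
from h import *
im=imaging.capture("scene");cv2.imwrite("pics/s19.png",im);crop(im,185,185,295,285,6,"s19a.png")
E
```

```text
t 21.07 tcp [0.5184 0.0197 0.262 ] z [-1.e-04 -9.e-04 -1.e+00] y [-9.96e-01  8.89e-02  1.00e-04] F [-0.2 -0.1 -0.5] M [ 0.07  0.06 -0.  ] w 0.25 j [ 20.  10. -11.   0. -69. -25.]
stem tip,ring,foot px in crop [[263.0, 325.0], [262.0, 461.0], [262.0, 545.0]]
hole px in crop [[265.0, 288.0]]
```

View pics/w19a.png

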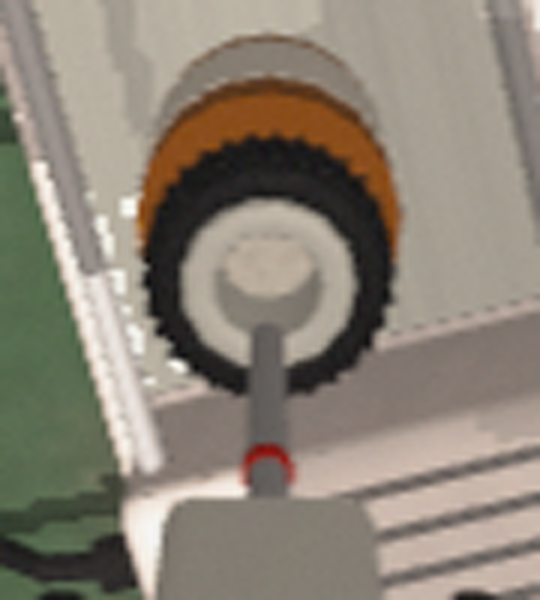

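View pics/s19a.png

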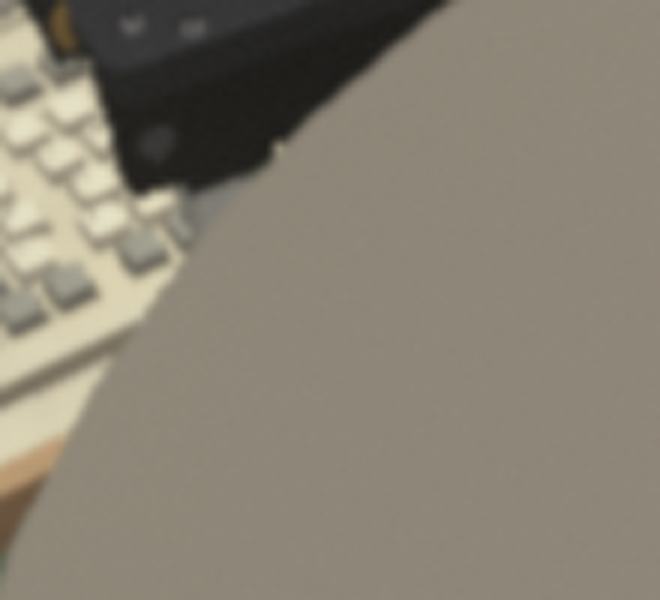

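```bash
python3 - <<'E'
from h import *
s=state();R=tool(np.radians(85.0))
for z in(.21,.1875): go([.5181,.0194,z],R,s)
E
```

```text
t 21.17 tcp [0.5185 0.0198 0.2625] z [ 7.e-04 -4.e-04 -1.e+00] y [-9.96e-01  8.90e-02 -8.00e-04] F [-0.3  0.2 -1.1] M [ 0.02  0.09 -0.  ] w 0.251 j [ 20.  10. -11.   0. -69. -25.]
go [0.01  0.011 1.312] [-0.009 -0.003 -0.021] rows>= 1.3
go [0.01  0.011 1.874] [-0.009 -0.003 -0.021] rows>= 1.8
```

Emit:
move_arm:
  motion: [0.01,0.01,0.05,0,0,0,1,0.01,0.01,0.15,0,0,0,1,0.01,0.01,0.3,0,0,0,1,0.01,0.01,0.45,0,0,0,1,0.01,0.01,0.6,0,0,0,1,0.01,0.01,0.75,0,0,0,1,0.01,0.01,0.9,0,0,0,1,0.01,0.01,1.05,0,0,0,1,0.01,0.01,1.15,0,0,0,1,0.01,0.01,1.2,0,0,0,1,0.01,0.01,1.2,0,0,0,1,0.01,0.01,1.2,0,0,0,1]

```text
time_s: 22.17
tcp_pos: [0.5183, 0.0194, 0.2146]
ee_rot: [[-0.089, -0.996, 0.001], [-0.996, 0.089, -0.0], [0.0, -0.001, -1.0]]
wrist_force: [0.1, -0.9, 0.5]
gripper_width: 0.251
```

```bash
python3 look.py w20
```

```text
t 22.17 tcp [0.5183 0.0194 0.2146] z [ 1.1e-03 -4.0e-04 -1.0e+00] y [-0.996   0.0888 -0.0011] F [ 0.1 -0.9  0.5] M [ 0.04  0.08 -0.01] w 0.251 j [ 20.  12. -15.   0. -63. -25.]
stem tip,ring,foot px in crop [[263.0, 325.0], [262.0, 461.0], [262.0, 545.0]]
hole px in crop [[265.0, 389.0]]
```

View pics/w20a.png

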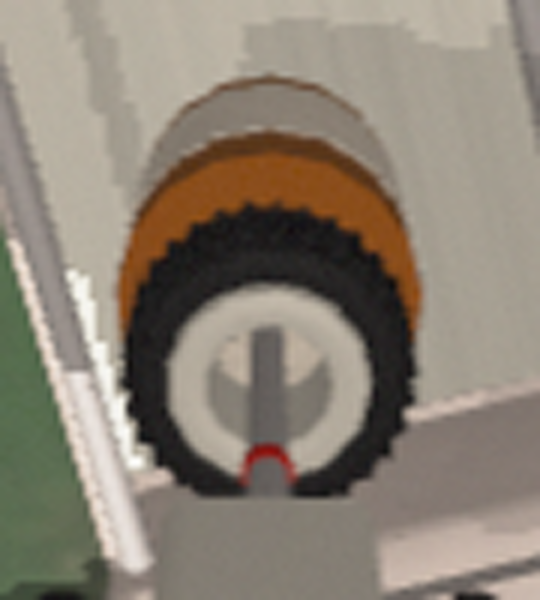

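Emit:
move_arm:
  motion: [0,0.005,0.06,0,0,0,1,0,0.005,0.15,0,0,0,1,0,0.005,0.25,0,0,0,1,0,0.005,0.35,0,0,0,1,0,0.005,0.45,0,0,0,1,0,0.005,0.55,0,0,0,1,0,0.005,0.63,0,0,0,1,0,0.005,0.675,0,0,0,1,0,0.005,0.675,0,0,0,1,0,0.005,0.675,0,0,0,1]

```text
time_s: 23.05
tcp_pos: [0.5183, 0.0194, 0.1877]
ee_rot: [[-0.089, -0.996, 0.001], [-0.996, 0.089, -0.0], [0.0, -0.001, -1.0]]
wrist_force: [0.2, 0.3, -0.1]
gripper_width: 0.25
```

```bash
python3 look.py w21; python3 - <<'E'
from h import *
im=cv2.imread("pics/w21.png");crop(im,270,200,380,320,5,"w21b.png")
im=imaging.capture("top");cv2.imwrite("pics/t21.png",im);crop(im,180,180,280,255,8,"t21a.png")
s=r.sense();c=imaging.camera_params("wrist");p=s["tcp_pos"];R=s["ee_rot"]
print("ring 5x",(proj(p+R[:,2]*.0613,c)-[270,200])*5,(proj([.5181,.0195,.126],c)-[270,200])*5, p+R[:,2]*.0613)
E
```

```text
t 23.05 tcp [0.5183 0.0194 0.1877] z [ 1.4e-03 -4.0e-04 -1.0e+00] y [-0.996   0.0888 -0.0014] F [ 0.2  0.3 -0.1] M [0.03 0.08 0.01] w 0.25 j [ 20.  13. -17.   0. -59. -25.]
stem tip,ring,foot px in crop [[263.0, 325.0], [262.0, 461.0], [262.0, 545.0]]
hole px in crop [[265.0, 461.0]]
ring 5x [[268.69272494 233.49368972]] [[271.83145704 231.8391683 ]] [0.51853554 0.0194456  0.12670464]
```

View pics/w21b.png

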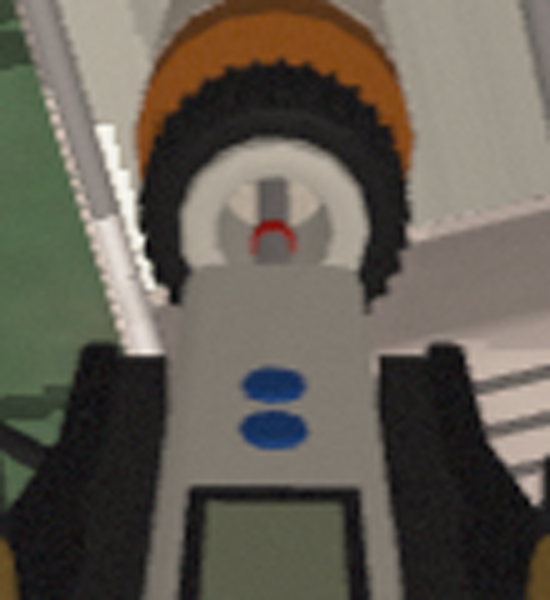

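View pics/t21a.png

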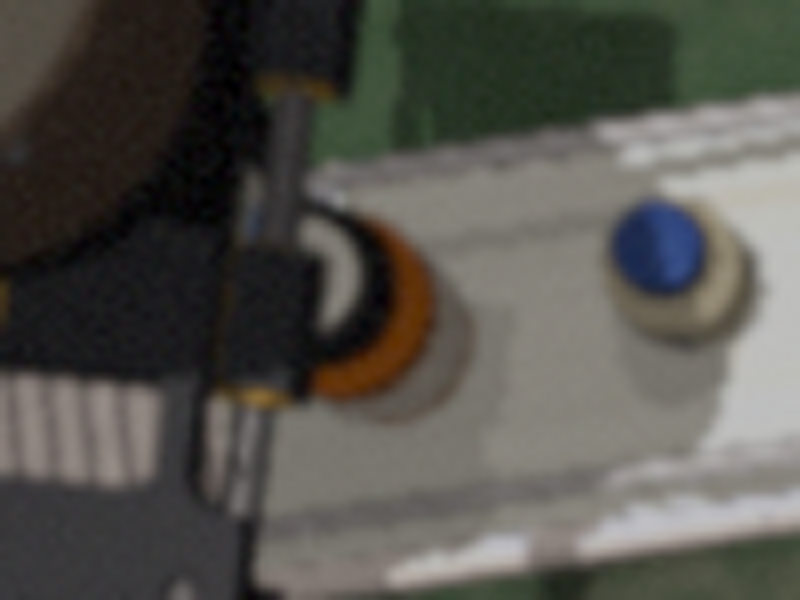

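```bash
python3 - <<'E'
from h import *
im=cv2.imread("pics/w21.png");crop(im,300,220,350,260,15,"w21c.png")
im=cv2.imread("pics/w19.png");crop(im,300,215,350,255,15,"w19c.png")
E
```

```text
(no output)
```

View pics/w21c.png

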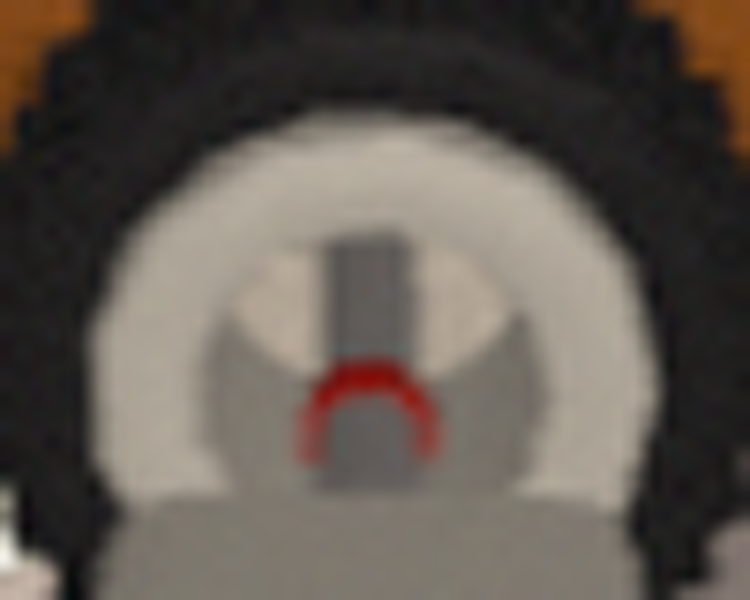

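View pics/w19c.png

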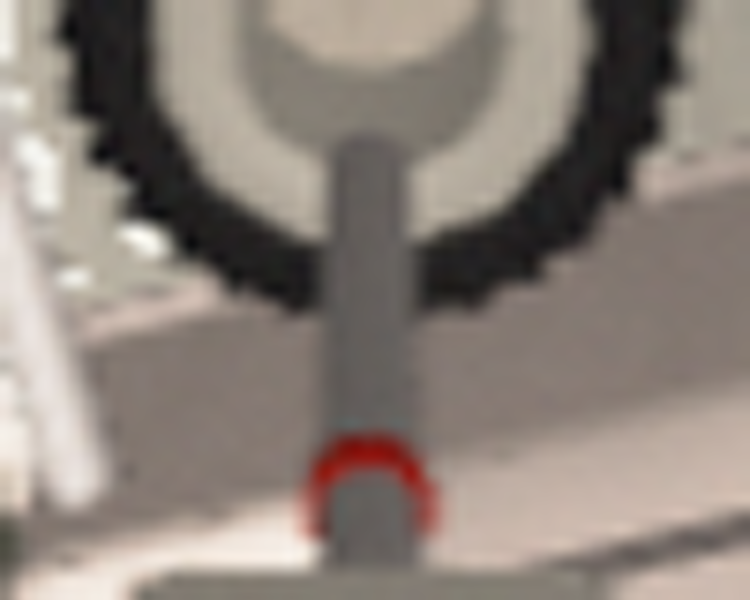

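Emit:
move_arm:
  motion: [0.02,0.004,0,0,0,0,1,0.04,0.008,0,0,0,0,1,0.055,0.01,0.01,0,0,0,1,0.055,0.01,0.01,0,0,0,1,0.055,0.01,0.01,0,0,0,1,0.055,0.01,0.01,0,0,0,1]

```text
time_s: 23.65
tcp_pos: [0.5178, 0.0173, 0.1876]
ee_rot: [[-0.089, -0.996, 0.002], [-0.996, 0.089, -0.0], [0.0, -0.002, -1.0]]
wrist_force: [0.3, 0.3, -0.2]
gripper_width: 0.249
```

```bash
python3 look.py w22; python3 - <<'E'
from h import *
im=cv2.imread("pics/w22.png");crop(im,300,220,350,260,15,"w22c.png")
im=imaging.capture("scene");cv2.imwrite("pics/s22.png",im)
E
```

```text
t 23.65 tcp [0.5178 0.0173 0.1876] z [ 2.e-03 -2.e-04 -1.e+00] y [-0.996   0.0888 -0.002 ] F [ 0.3  0.3 -0.2] M [0.01 0.08 0.02] w 0.249 j [ 20.  13. -18.   0. -59. -25.]
stem tip,ring,foot px in crop [[263.0, 325.0], [262.0, 461.0], [262.0, 545.0]]
hole px in crop [[263.0, 479.0]]
```

View pics/w22c.png

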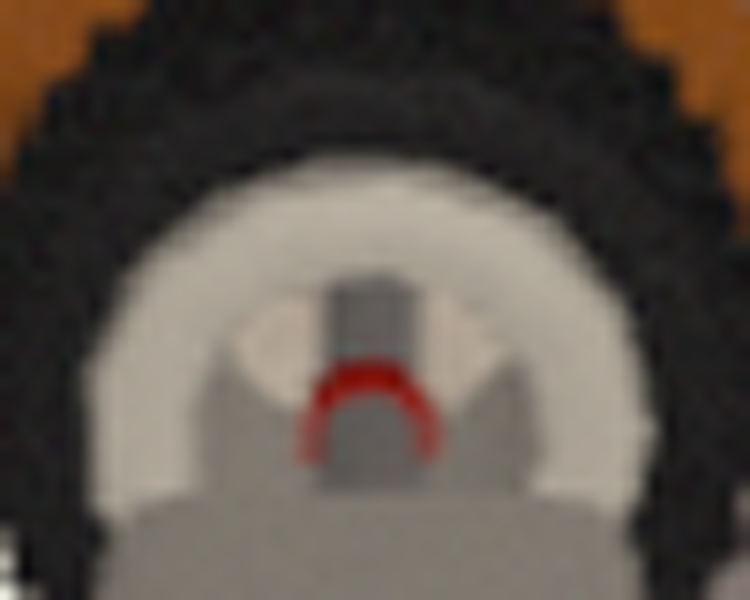

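View pics/s22.png

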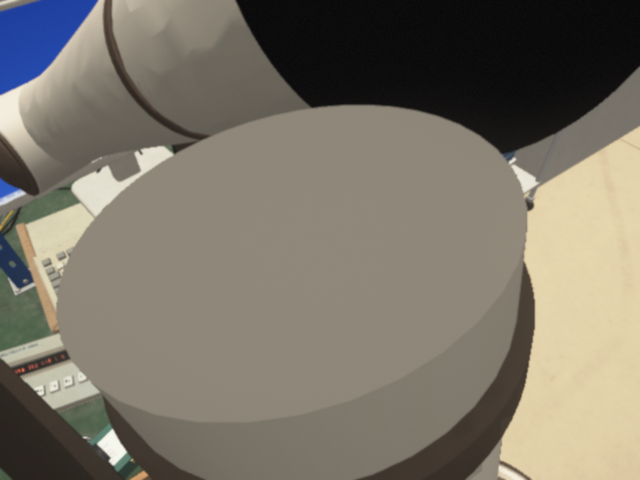

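```bash
python3 - <<'E'
from h import *
s=state();R=s["ee_rot"];p=s["tcp_pos"];S=p+R@[-.0022,.0,0]
for a in(75,65,55,40):
    Q=tool(np.radians(a));go(np.r_[(S-Q@[-.0022,0,0])[:2],.1876],Q,s)
E
```

```text
t 23.75 tcp [0.5178 0.0173 0.1876] z [ 1.9e-03 -2.0e-04 -1.0e+00] y [-0.996   0.0888 -0.002 ] F [-1.  -0.5 -0.6] M [0.02 0.13 0.01] w 0.253 j [ 20.  13. -18.   0. -59. -25.]
go [-0.001  0.009  0.   ] [-2.200e-02  1.000e-03  1.981e+00] rows>= 1.4
go [-0.003  0.019  0.   ] [-2.200e-02  3.000e-03  3.981e+00] rows>= 2.8
go [-0.007  0.027  0.   ] [-2.200e-02  5.000e-03  5.981e+00] rows>= 4.2
go [-0.016  0.039  0.   ] [-2.100e-02  8.000e-03  8.981e+00] rows>= 6.3
```

Emit:
move_arm:
  motion: [0,0.004,0,-0.02,0,0.5,1,-0.001,0.007,0,-0.02,0,1.3,1,-0.001,0.01,0,-0.02,0,2.1,1,-0.002,0.014,0,-0.02,0,3,1,-0.003,0.019,0,-0.02,0,4,1,-0.005,0.023,0,-0.02,0,5,1,-0.007,0.027,0,-0.02,0,6,1,-0.01,0.031,0,-0.02,0,7,1,-0.013,0.035,0,-0.02,0.01,8,1,-0.016,0.039,0,-0.02,0.01,9,1,-0.016,0.039,0,-0.02,0.01,9,1,-0.016,0.039,0,-0.02,0.01,9,1,-0.016,0.039,0,-0.02,0.01,9,1]

```text
time_s: 24.83
tcp_pos: [0.5164, 0.0181, 0.1876]
ee_rot: [[-0.766, -0.643, 0.0], [-0.643, 0.766, -0.0], [0.0, -0.0, -1.0]]
wrist_force: [0.7, 0.7, -1.3]
gripper_width: 0.248
```

```bash
python3 look.py w23; python3 - <<'E'
from h import *
im=cv2.imread("pics/w23.png");crop(im,300,220,350,260,15,"w23c.png");crop(im,240,150,400,270,5,"w23d.png")
E
```

```text
t 24.83 tcp [0.5164 0.0181 0.1876] z [ 1.e-04 -2.e-04 -1.e+00] y [-6.430e-01  7.659e-01 -2.000e-04] F [ 0.7  0.7 -1.3] M [ 0.04  0.04 -0.02] w 0.248 j [ 20.  13. -18.   0. -59. -70.]
stem tip,ring,foot px in crop [[262.0, 326.0], [262.0, 462.0], [262.0, 546.0]]
hole px in crop [[263.0, 479.0]]
```

View pics/w23c.png

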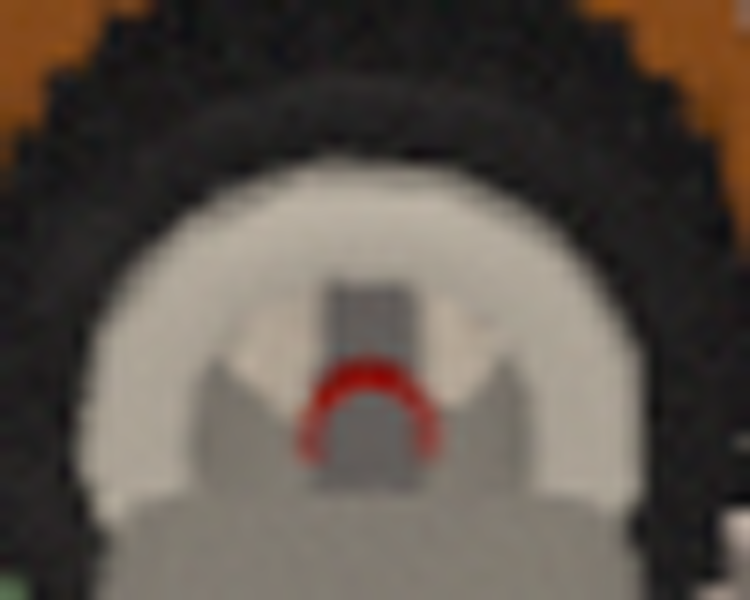

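View pics/w23d.png

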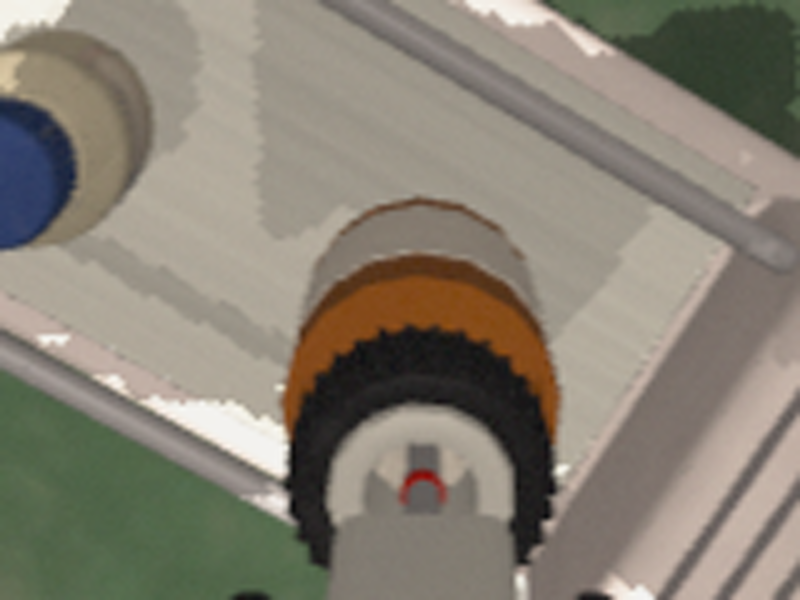

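Emit:
move_arm:
  motion: [0.006,-0.008,0,0,0,0,1,0.006,-0.008,0,0,0,0,1,0.006,-0.008,0,0,0,0,1,0.006,-0.008,0,0,0,0,1,0.006,-0.008,0,0,0,0,1,0.006,-0.008,0,0,0,0,1]

```text
time_s: 25.38
tcp_pos: [0.5164, 0.0177, 0.1876]
ee_rot: [[-0.766, -0.643, 0.0], [-0.643, 0.766, -0.0], [0.0, -0.0, -1.0]]
wrist_force: [0.1, 0.3, -0.7]
gripper_width: 0.249
```

```bash
python3 look.py w24; python3 - <<'E'
from h import *
im=cv2.imread("pics/w24.png");crop(im,300,220,350,260,15,"w24c.png")
im=imaging.capture("top");crop(im,160,170,350,290,4,"t24.png")
print(r.sense()["joint_velocities"].round(2))
E
```

```text
t 25.38 tcp [0.5164 0.0177 0.1876] z [ 1.e-04 -2.e-04 -1.e+00] y [-6.427e-01  7.661e-01 -2.000e-04] F [ 0.1  0.3 -0.7] M [ 0.01 -0.04  0.02] w 0.249 j [ 20.  13. -18.   0. -59. -70.]
stem tip,ring,foot px in crop [[262.0, 326.0], [262.0, 462.0], [261.0, 546.0]]
hole px in crop [[266.0, 481.0]]
[-0.04 -0.04  0.05  0.02 -0.08  0.06]
```

View pics/w24c.png

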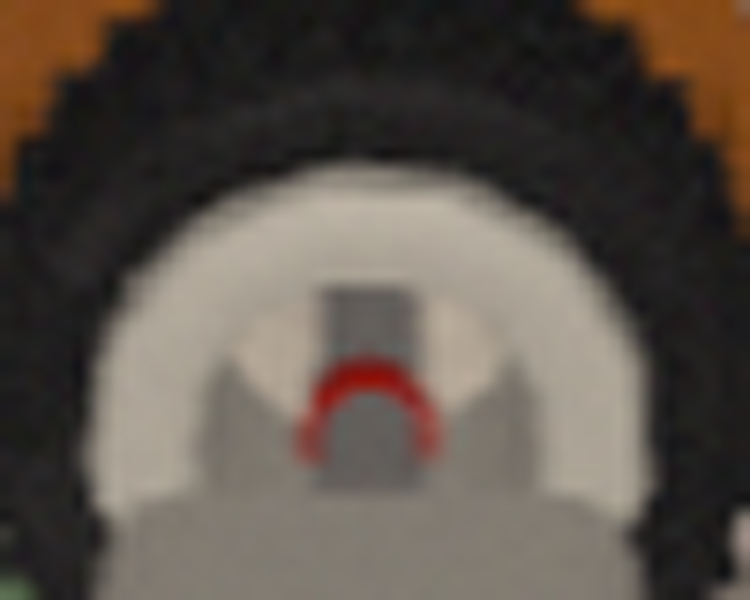

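View pics/t24.png

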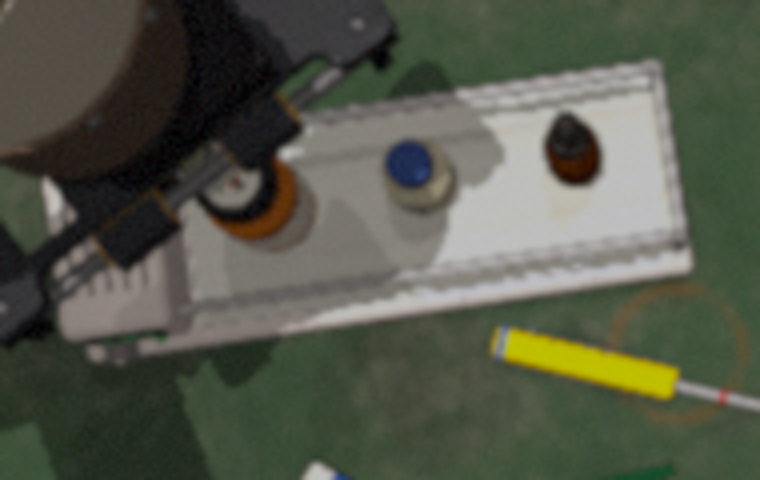

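```bash
python3 - <<'E'
from station import r
print(r.finish_job(), r.sense()["time_s"])
E
```

```text
the job is handed in; nothing more can be done
the job is handed in; nothing more can be done
```

I've handed the job in at about 25.5 s of the 61 s allowed. The reference bottle stands upright and released in its place by the control head. The gripper holds the thermometer upright in the cap hole.

**Last checks (wrist and top cameras, arm still):**
- **Centring:** the stem sits within about 0.3 mm of the middle of the hole sideways, seen from two tool headings 45° apart. Along the camera's view it is within about 0.5 mm.
- **Height:** the red ring is level with the cap's top to about 1 mm. This figure rests mostly on the heights you gave; the picture alone shows height only weakly.
- **Upright and free:** the tool is vertical to about 0.02°, and no contact force showed at the wrist during the insertion.
- **Bystanders:** the white bottle and the dropper look unmoved in the top picture.

**What disagreed or went wrong:**
- **Bottle position:** it stands about 4 mm nearer the robot than the nominal spot, well within the 50 mm allowed.
- **Grip offset:** the thermometer sits about 2 mm off the gripper's centre. I only noticed this with the stem already in the hole, and corrected it there. The stem was about 2.3 mm off centre during the descent, out of 5.5 mm clearance.
- **Wrist limit:** one turn of the tool ran against the last joint's limit. It carried the thermometer about 10 cm sideways at a safe height before I brought it back. Nothing was touched.
- **Scene camera:** it gave the cap hole about 2 mm away from the wrist and top cameras. I went by the wrist camera, comparing stem and hole in the same picture.

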